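# Load the stamp-cleaning tub, pin its swing cover shut, prove it and start it

## Robot

A 6-joint arm with a two-finger parallel gripper is mounted at the origin on the work surface. World frame = base frame: x ahead of the robot, y to its left, z up, the work surface at z = 0. Lengths are in m, angles in rad, forces in N, time in s.
With the tool pointing down it reaches from about 0.375 to 0.925 m from the base axis. Payload 5.7 kg.
Tool frame: the origin (TCP) lies at the very end of the fingers, on their centre line; the grasp point (between the pads) lies 19 mm behind it; z points along the fingers, y is the line along which they close (so a half turn about z gives the same grasp; the last joint's range is limited). The gripper opens to 88 mm and grips with 3 to 60 N. Pads are 20 mm wide; open, the fingers measure 115 mm over their backs; the gripper's body (75 mm by 178 mm) begins 61 mm behind the grasp point.
Start: joints at [-1.249, 0.359, 1.51, -0, 1.272, -0.115], TCP at [0.254, -0.544, 0.189] pointing down, gripper open.
Joint ranges: [-2.97, 2.97], [-1.01, 2.36], [0.21, 2.38], [-0.96, 4.11], [0.2, 2.71], [-2.98, 2.98]. Speed limits (rad/s): [2.39, 2.39, 3.14, 3.14, 3.14, 3.14].

## Interface

Orientations are given as a unit quaternion [w, x, y, z].
In Python, from workcell import arm gives the robot as it stands. The module is installed in compiled form; this text tells all that it offers.
- The arm moves only by the tool send_rows, never from a script. Its argument "increments" is a list of rows, each an object with "slide": the shift along the world's x, y, z in cm, a list of three; "twist": the turn, a rotation vector about the world's x, y, z in degrees, a list of three; "grip": the closure in counts, from 0 (fully open) to 255 (shut). A call has 1 to 20 rows; each row is the pose to reach, as a shift and turn from the pose commanded when the call began; what a row does not reach only later rows make up. A row lasts 1/12 s, in which the tool goes at most 41.7 mm and 7.16 degrees, less where a joint would pass 70% of its speed; a pose out of reach is approached as far as the arm can. A call with a gripper value outside its range is refused whole. The fingers move at their own pace and stop on an object; the grip force is fixed at half the most. Time passes only in rows, so rows that repeat a pose let the fingers close. It gives the time, the measured TCP pose, the force, the opening and the grip force at its end, in the units of the state.
- arm.observe(): the state, without advancing time (a new reading comes with each control period).
- arm.grab_frame(name): name is "side" or "top"; returns a dict with "frame" (420x560x3 uint8, blue, green, red), "z_map" (420x560 float32, m along the optical axis (not along the pixel's ray), 0 where there is no reading), "fx", "fy", "cx", "cy" (pixels), "R" (3x3) and "t" (3): a world point X has camera coordinates R X + t. Camera axes: x right, y down, z forward; pixel columns grow to the right and rows downward; lengths in m; the calibration is good to about 2 mm. A picture is of the moment at which its call begins.
- arm.hand_in(): hands the job in; it is judged then, once.
Trained networks look in a picture, given as the dict that the camera call returned (one of the last four; its "shot" number tells which), for a name from the list of things; names that differ only in an ending like _2 or _b are one class to them, and where a whole thing is asked for, a point or a joint stands for the part that bears it (a point fixed in the world has none). Each returns a list of dicts, best first, with "p" (0 to 1); they miss things now and then, are a little off and sometimes report something else, mostly with a low value. They report only what shows in the picture. A call takes as long as a camera call.
- arm.search_frame(picture, target): "rect" ([left, top, right, bottom] in pixels, round what is visible of it).
- arm.cut_out(picture, target): "mask" (420x560 bool, what is visible of it) and "rect" ([left, top, right, bottom] in pixels, round what is visible of it).
- arm.spot_point(picture, target): "xy" ([column, row] in pixels: a listed point, or the origin of a listed thing).
The state is a dict: "t": time; "joint_positions": joint angles; "joint_vel": joint speeds; "tau": joint torques, N m; "tcp_pos": TCP position; "tool_rot": TCP orientation; "force": force on the tool from outside, world axes, zero at the start; "torque": the same for the moment, N m; "width": opening from 0.0 (shut) to 1.0 (fully open); "gripper_force": force on a finger pad.
Only numpy, scipy, OpenCV 4.12 (cv2) and the standard library are available. Lean on these libraries where they do the work, as an engineer would, in place of code of your own. Each camera call takes 0.05 s, during which the arm holds its last target. There are 200 camera calls.

## Task

Clean the engraved stamps: lift the cover's stay off its pin, swing the cover wide and drop the hole nearest the knob over the pin, then put every stamp lying on the bench down inside the tub, none on top of another. Then lift the stay again, swing the cover over the tub and drop the hole nearest the pivot over the pin, let go, and prove it holds by pulling the red handle in the opening direction with a slowly rising pull to about 8 N (never over 20 N), held a moment. Finally press the yellow pedal down to its stop, let it spring up, and leave the jar, cup and brush alone.

Things in the scene. Friction and masses are not known exactly. Their poses are not given: they have to be found in the camera images.
- tub: blue open-topped cleaning tub fixed to the bench, outside 250 x 144 mm, 50 mm high, walls 7 mm, floor 7 mm thick (inside 236 x 130 mm). Origin: centre of its underside; x along its 250 mm side, y along its 144 mm side, z up. At yaw 0 its x points away from the robot. The cover hinge stands off its -x, -y corner, the brass stay pin on a bracket off its -y wall
- cover_hinge (a point): vertical hinge axis of the aluminium cover, at tub (-150, -62) mm, at cover height (56 mm)
- cover (a joint): swing of the flat aluminium cover (290 x 148 x 6 mm, top face 59 mm above the bench) about cover_hinge, rad: 0 = right over the tub, grows anticlockwise seen from above, 0.79 = half open, 1.66 = clear of the tub towards the tub's -x side; light friction, stays where left. It is carried at one height and does not lift
- cover_handle (a point): centre (half-way up) of the red upright fin on the cover, 60 mm long, 14 mm thick, 45 mm tall, standing on the cover; its length points away from the hinge (219 mm from the hinge axis; with the cover at 0 it lies 24 deg anticlockwise of the tub's x as seen from the hinge). Pull it square to its length, anticlockwise seen from above, to try to open the cover
- cover_grip: the same red fin as a body; origin at its foot centre, its x along its length away from the hinge, its y square to it in the opening direction
- stay_swing (a joint): swing of the flat steel stay bar about its vertical pivot on the cover, rad, relative to the cover, anticlockwise positive. The pivot is 80 mm from cover_hinge, in the direction 15 deg anticlockwise of the tub's x when the cover is at 0 (it turns with the cover), 69 mm above the bench. Bar direction, pivot to knob, anticlockwise from the tub's x: cover + stay_swing - 1.362 rad
- stay_lift (a joint): tilt of the bar up about a level axis through the same pivot, rad: 0 = lying flat at rest (its own weight brings it there), up to 0.55. A hole must be raised 12 mm to clear the pin: 0.22 rad clears every hole
- knob_mid (a point): centre (half-way up) of the black upright knob with a yellow band, 20 mm diameter, 42 mm tall, on top of the stay bar, 200 mm from the pivot along the bar, foot on the bar's top face; knob_mid is 24 mm above the bar's mid-plane. Seizing it lifts and steers the stay, and the cover follows
- stay_knob: the same knob as a body; origin at its foot, x along the bar away from the pivot
- hole_shut (a point): underside centre of the 15 mm hole nearest the pivot (64 mm from it); the bar is 26 mm wide, 6 mm thick. On the pin it holds the cover shut (cover 0, stay_swing 0)
- hole_half (a point): underside centre of the middle hole (122 mm from the pivot); on the pin at the start, it holds the cover half open (cover 0.785, stay_swing -0.568)
- hole_wide (a point): underside centre of the hole nearest the knob (166 mm from the pivot); on the pin it holds the cover clear of the tub (cover 1.658, stay_swing -1.079)
- pin_seat (a point): on the axis of the brass stay pin (10 mm diameter, domed top 77 mm above the bench), at the height (66 mm) where a seated hole's underside centre lies
- pin: the same brass pin, fixed to the tub; origin on the bench under it
- pedal (a joint): yellow hinged spring pedal on a black base, rad: 0 = up, 0.25 = down on its stop; springs back up. About 5 N starts it and about 10 N on the pad holds it at the stop
- pedal_pad (a point): middle of the pedal's black rubber pad on its top face (about 56 mm above the bench when up, 35 mm when down, moving 5 mm away from the hinge); the plate is 56 mm wide, slopes up from its hinge at about 19 deg, hinge 85 mm from the pad towards the base's +x end
- pedal_base: black pedal base fixed to the bench, 140 x 76 mm; origin at the centre of its underside, x from the pad towards the pedal's hinge
- stamp0_mid (a point): centre (half-way up) of an engraved stamp: hardwood block with a brass face on top, 75 mm long (its x), 26 mm wide (its y), 40 mm tall (z), 0.12 kg; may be absent
- stamp1_mid (a point): centre (half-way up) of an engraved stamp: hardwood block with a brass face on top, 75 mm long (its x), 26 mm wide (its y), 40 mm tall (z), 0.12 kg; may be absent
- stamp2_mid (a point): centre (half-way up) of an engraved stamp: hardwood block with a brass face on top, 75 mm long (its x), 26 mm wide (its y), 40 mm tall (z), 0.12 kg; may be absent
- stamp3_mid (a point): centre (half-way up) of an engraved stamp: hardwood block with a brass face on top, 75 mm long (its x), 26 mm wide (its y), 40 mm tall (z), 0.12 kg; may be absent
- wax_jar: bystander: amber jar, 56 mm diameter, 62 mm tall; origin under its centre
- cup: bystander: white cup, 68 mm diameter, 70 mm tall; origin under its centre
- scrub_brush: bystander: hand brush 160 mm long, lying on the bench; origin under its middle

How it is judged:
On the way, in this order (a step that is already met when the one before it is completed fails the run):
1. the cover is pinned wide: the hole nearest the knob lies flat over the pin, knob released (distance between hole_wide and pin_seat below 0.006 m and value of joint stay_lift below 0.04 rad and contact force between the fingers and stay_knob below 0.3 N), for 0.3 s.
2. every stamp present is down inside the tub and the gripper is clear of them (60 mm) (x of stamp0_mid in the frame of tub between -0.115 and 0.115 m and y of stamp0_mid in the frame of tub between -0.063 and 0.063 m and z of stamp0_mid in the frame of tub between 0.01 and 0.036 m and x of stamp1_mid in the frame of tub between -0.115 and 0.115 m and y of stamp1_mid in the frame of tub between -0.063 and 0.063 m and z of stamp1_mid in the frame of tub between 0.01 and 0.036 m and x of stamp2_mid in the frame of tub between -0.115 and 0.115 m and y of stamp2_mid in the frame of tub between -0.063 and 0.063 m and z of stamp2_mid in the frame of tub between 0.01 and 0.036 m and x of stamp3_mid in the frame of tub between -0.115 and 0.115 m and y of stamp3_mid in the frame of tub between -0.063 and 0.063 m and z of stamp3_mid in the frame of tub between 0.01 and 0.036 m and distance between the grasp point and stamp0_mid above 0.06 m and distance between the grasp point and stamp1_mid above 0.06 m and distance between the grasp point and stamp2_mid above 0.06 m and distance between the grasp point and stamp3_mid above 0.06 m), for 0.3 s.
3. the cover is pinned shut: the hole nearest the pivot lies flat over the pin, knob released (distance between hole_shut and pin_seat below 0.006 m and value of joint stay_lift below 0.04 rad and contact force between the fingers and stay_knob below 0.3 N), for 0.3 s.
4. a pull on the red handle is borne by the pin (over 12 N on the pin, about 5 N at the handle) for 0.2 s, with nobody holding the stay (all of step 3 and contact force between pin and anything else above 12 N and contact force between the fingers and cover_grip above 1 N), for 0.2 s.
5. the pedal is down on its stop (value of joint pedal above 0.225 rad), for 0.1 s.
At the end, for the whole second after the job is handed in: The hole nearest the pivot lies flat over the pin (within 6 mm and 0.04 rad) with the cover over the tub (under 0.06 rad), every stamp present stays inside the tub (its centre under 36 mm above the tub's underside), and the pedal is up again (under 0.04 rad) (distance between hole_shut and pin_seat below 0.006 m and value of joint each of stay_lift, pedal below 0.04 rad and value of joint cover below 0.06 rad and x of stamp0_mid in the frame of tub between -0.115 and 0.115 m and y of stamp0_mid in the frame of tub between -0.063 and 0.063 m and z of stamp0_mid in the frame of tub between 0.01 and 0.036 m and x of stamp1_mid in the frame of tub between -0.115 and 0.115 m and y of stamp1_mid in the frame of tub between -0.063 and 0.063 m and z of stamp1_mid in the frame of tub between 0.01 and 0.036 m and x of stamp2_mid in the frame of tub between -0.115 and 0.115 m and y of stamp2_mid in the frame of tub between -0.063 and 0.063 m and z of stamp2_mid in the frame of tub between 0.01 and 0.036 m and x of stamp3_mid in the frame of tub between -0.115 and 0.115 m and y of stamp3_mid in the frame of tub between -0.063 and 0.063 m and z of stamp3_mid in the frame of tub between 0.01 and 0.036 m); the robot touches nothing.
It fails at once if a bystander (jar, cup, brush) is moved more than 30 mm (distance of any of wax_jar, cup, scrub_brush from where it was at the start of the episode above 0.03 m).
It fails at once if the pin is overloaded (over 80 N on it, a pull of about 28 N at the handle) (contact force between pin and anything else above 80 N).
Of stamp0, stamp1, stamp2, stamp3 only 2 to 4 are there at a start; the rules pass over those that are not, and their reading is None.
At some moment in a run one of stamp0, stamp1, stamp2, stamp3 may be knocked a few centimetres aside while the robot is not near it.
Once in a run the grip may slacken for a moment while it holds something.
It also fails if it takes over 210 s, if anything falls off the work surface, if the arm or the gripper's body presses on something with over 40 N, if the wrist force passes 120 N, or if a joint passes its speed limit or range.

## Working session

There is one attempt and no reset: what is moved stays moved. The work goes in short steps, Python scripts to look and compute and a tool call to move; the robot and the scene stay as the last step left them, time stands still between calls to the robot, and variables do not carry over. Pictures are saved under pics/ and viewed, at most 14 in all, crops included, and the job is handed in when it is done.

Besides the shell and the picture viewer there is one more tool, called after "Request:" as name(argument=value, ...) on one line, values as JSON. send_rows: Moves the arm, as the interface text tells. Its arguments: {"type":"object","properties":{"increments":{"type":"array"}},"required":["increments"]}

```bash
mkdir -p pics; cat > h.py <<'E'
import numpy as np, cv2
from workcell import arm
def world(p,u,v,z=None,r=2):
    R=np.array(p["R"]);t=np.array(p["t"])
    ray=np.array([(u-p["cx"])/p["fx"],(v-p["cy"])/p["fy"],1.0])
    if z is None:
        a=p["z_map"][max(0,int(v)-r):int(v)+r+1,max(0,int(u)-r):int(u)+r+1];a=a[a>0]
        d=np.median(a) if a.size else np.nan
        return R.T@(ray*d-t)
    c=-R.T@t; w=R.T@ray
    return c+w*(z-c[2])/w[2]
def pix(p,X):
    c=np.array(p["R"])@np.array(X)+np.array(p["t"]);return p["fx"]*c[0]/c[2]+p["cx"],p["fy"]*c[1]/c[2]+p["cy"]
def cloud(p,mask=None):
    v,u=np.nonzero((p["z_map"]>0)&(True if mask is None else mask))
    d=p["z_map"][v,u];C=np.stack([(u-p["cx"])/p["fx"]*d,(v-p["cy"])/p["fy"]*d,d],1)
    return (C-np.array(p["t"]))@np.array(p["R"])
def st():
    s=arm.observe();print({k:np.round(s[k],3).tolist() for k in s})
E
python3 - <<'E'
from h import *
st()
for n in("top","side"):
    p=arm.grab_frame(n);cv2.imwrite(f"pics/{n}0.png",p["frame"])
    R=np.array(p["R"]);print(n,"cam",np.round(-R.T@np.array(p["t"]),3),p["fx"])
    for k,z in dict(tub=None,cover_hinge=.056,cover_handle=.0815,knob_mid=.093,hole_half=.066,pin_seat=.066,pedal_pad=.056,pedal_base=0,stamp0_mid=.02,wax_jar=0,cup=0,scrub_brush=0).items():
        for o in arm.spot_point(p,k)[:5]:
            print(k,round(o["p"],2),np.round(o["xy"],0),np.round(world(p,*o["xy"],z if z is not None else 0),3))
E
```

```text
{'t': 0.0, 'joint_positions': [-1.249, 0.36, 1.511, 0.0, 1.272, -0.115], 'joint_vel': [-0.001, -0.0, -0.0, -0.001, -0.0, 0.001], 'tau': [0.001, -51.537, -27.072, 0.067, 0.035, -0.0], 'tcp_pos': [0.254, -0.543, 0.188], 'tool_rot': [-0.001, 0.976, 0.217, -0.0], 'force': [-0.238, 0.488, -0.292], 'torque': [0.041, -0.004, -0.026], 'gripper_force': 0.0, 'width': 0.996}
top cam [0.38  0.011 1.031] 405.53312140743265
tub 0.66 [286. 215.] [ 0.584 -0.013  0.   ]
cover_hinge 0.73 [303. 279.] [ 0.418 -0.055  0.056]
cover_handle 0.75 [225. 230.] [0.529 0.131 0.082]
knob_mid 0.67 [361. 230.] [ 0.532 -0.188  0.093]
hole_half 0.75 [328. 240.] [ 0.51  -0.115  0.066]
pin_seat 0.93 [326. 242.] [ 0.506 -0.108  0.066]
pedal_pad 0.75 [418. 282.] [ 0.412 -0.33   0.056]
pedal_base 0.86 [407. 271.] [ 0.443 -0.323  0.   ]
wax_jar 0.93 [195. 162.] [0.724 0.228 0.   ]
cup 0.7 [362. 163.] [ 0.728 -0.215  0.   ]
cup 0.63 [197. 162.] [0.724 0.223 0.   ]
cup 0.32 [286. 215.] [ 0.583 -0.014  0.   ]
scrub_brush 0.74 [166. 254.] [0.479 0.287 0.   ]
scrub_brush 0.56 [405. 196.] [ 0.639 -0.328  0.   ]
scrub_brush 0.41 
[... 370 characters left out ...]
2 -0.183  0.093]
knob_mid 0.38 [300. 191.] [ 0.516 -0.064  0.093]
hole_half 0.86 [303. 191.] [ 0.51  -0.099  0.066]
pin_seat 0.97 [301. 191.] [ 0.515 -0.097  0.066]
pin_seat 0.29 [298. 175.] [ 0.529 -0.165  0.066]
pedal_pad 0.7 [334. 203.] [ 0.427 -0.065  0.056]
pedal_pad 0.57 [333. 146.] [ 0.434 -0.33   0.056]
pedal_base 0.72 [330. 162.] [ 0.438 -0.327 -0.   ]
pedal_base 0.64 [234. 185.] [ 0.718 -0.193  0.   ]
stamp0_mid 0.63 [304. 315.] [0.486 0.282 0.02 ]
wax_jar 0.85 [204. 295.] [0.723 0.228 0.   ]
wax_jar 0.22 [334. 147.] [ 0.428 -0.41   0.   ]
cup 0.59 [232. 180.] [ 0.725 -0.215  0.   ]
scrub_brush 0.81 [267. 158.] [ 0.634 -0.333 -0.   ]
scrub_brush 0.43 [310. 200.] [ 0.49 -0.14  0.  ]
```

View pics/top0.png

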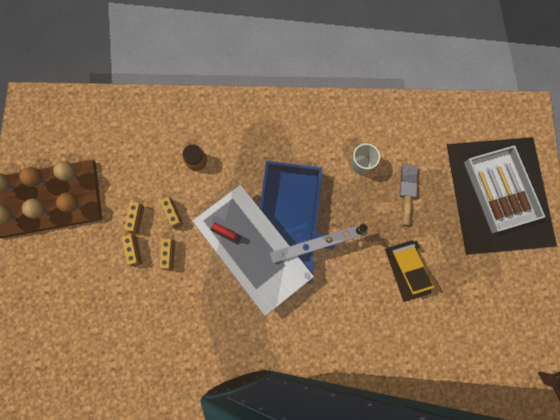

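View pics/side0.png

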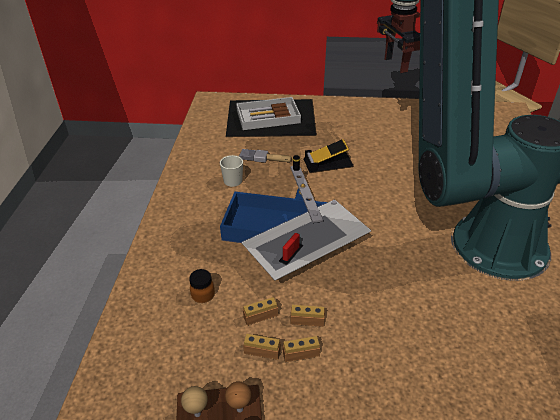

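```bash
cat > geo.py <<'E'
import numpy as np
E=lambda a:np.array([np.cos(a),np.sin(a)])
H=np.array([-.150,-.062])
def pivot(c):return H+.08*E(c+np.radians(15))
def bar(c,s):return E(c+s-1.362)
def knob(c,s):return pivot(c)+.2*bar(c,s)
def handle(c):return H+.219*E(c+np.radians(24))
PIN=pivot(0)+.064*bar(0,0)
def T(q,p):
    c,s=np.cos(q[2]),np.sin(q[2]);return np.array([[c,-s],[s,c]])@p+q[:2]
E
python3 - <<'E'
from h import *; from geo import *
from scipy.optimize import least_squares
M=[(H,(.418,-.055)),(H,(.421,-.066)),(handle(.785),(.529,.131)),(handle(.785),(.528,.131)),(knob(.785,-.568),(.532,-.188)),(knob(.785,-.568),(.532,-.183)),(PIN,(.506,-.108)),(PIN,(.515,-.097))]
f=lambda q:np.concatenate([T(q,m)-w for m,w in M])
r=least_squares(f,[.58,0,0],loss='soft_l1',f_scale=.004);print(r.x,np.degrees(r.x[2]),np.round(r.fun.reshape(-1,2)*1e3,1) )
for n in("top","side"):
    p=arm.grab_frame(n);P=cloud(p)
    v,u=np.nonzero(p["z_map"]>0)
    hsv=cv2.cvtColor(p["frame"],cv2.COLOR_BGR2HSV)[v,u]
    rim=(P[:,2]>.044)&(P[:,2]<.053)&(abs(P[:,0]-.58)<.17)&(abs(P[:,1])<.14)&(hsv[:,0]>100)&(hsv[:,0]<130)&(hsv[:,1]>100)
    Q=P[rim,:2];print(n,"rim",rim.sum(),cv2.minAreaRect((Q*1000).astype(np.float32)))
    q=r.x;c,s=np.cos(q[2]),np.sin(q[2]);L=(Q-q[:2])@np.array([[c,-s],[s,c]])
    print("rim local extents",np.percentile(L,[1,50,99],axis=0).round(3).tolist())
    # stamps by height
    m=np.zeros(p["z_map"].shape,np.uint8)
    k=(P[:,2]>(.033))&(P[:,2]<.048)&(P[:,1]>.2)&(P[:,1]<.48)&(P[:,0]>.3)&(P[:,0]<.7)
    m[v[k],u[k]]=1
    nn,lab,stt,_=cv2.connectedComponentsWithStats(m)
    for i in range(1,nn):
        if stt[i,4]<40: continue
        sel=lab[v,u]==i; R=cv2.minAreaRect((P[sel&k,:2]*1000).astype(np.float32));print("stamp",stt[i,4],np.round(P[sel&k,2].mean(),3),[np.round(a,1) for a in R])
    for t in("stamp0_mid",):
        for o in arm.cut_out(p,t):print(t,o["p"],o["rect"])
    mm=(P[:,2]>.05)&(P[:,2]<.062)&(abs(P[:,0]-.42)<.1)&(abs(P[:,1]+.33)<.1)
E
```

```text
[ 0.58030407 -0.01568106 -0.12753991] -7.307498787039234 [[  5.6  -3.1]
 [  2.6   7.9]
 [ -1.4   3.7]
 [ -0.4   3.7]
 [ -1.1   2.3]
 [ -1.1  -2.7]
 [  2.1  -3.2]
 [ -6.9 -14.2]]
top rim 461 ((575.5684814453125, -34.80204772949219), (285.4309997558594, 165.0371551513672), 7.966878414154053)
rim local extents [[-0.131, -0.091], [0.047, -0.066], [0.126, 0.069]]
stamp 261 0.039 [array([581.7, 275.9]), array([72.1, 22.2]), np.float64(26.8)]
stamp 281 0.039 [array([567.7, 368.3]), array([24.1, 71. ]), np.float64(83.5)]
stamp 286 0.039 [array([485.1, 367.9]), array([71.5, 23.7]), np.float64(16.2)]
stamp 285 0.039 [array([476.7, 279.9]), array([23.1, 70.9]), np.float64(89.4)]
stamp0_mid 0.55 [160.0, 238.4, 174.9, 271.4]
side rim 531 ((582.9383544921875, -34.742271423339844), (281.9076843261719, 167.0848388671875), 9.00004768371582)
rim local extents [[-0.116, -0.106], [0.058, -0.063], [0.128, 0.074]]
stamp 316 0.039 [array([584.1, 277.9]), array([72.2, 26.5]), np.float64(26.2)]
stamp 325 0.039 [array([479.2, 281.6]), array([70. , 28.6]), np.float64(0.3)]
stamp 371 0.039 [array([569.9, 370.4]), array([26.5, 71.5]), np.float64(84.1)]
stamp 372 0.039 [array([487.7, 369.1]), array([71.5, 27. ]), np.float64(16.5)]
stamp0_mid 0.87 [291.1, 302.9, 325.2, 326.5]
```

```bash
python3 - <<'E'
from h import *; from geo import *
from scipy.optimize import least_squares
rims=[];obs=[]
for n in("top","side"):
    p=arm.grab_frame(n);P=cloud(p);v,u=np.nonzero(p["z_map"]>0)
    hsv=cv2.cvtColor(p["frame"],cv2.COLOR_BGR2HSV)[v,u]
    rim=(P[:,2]>.046)&(P[:,2]<.053)&(P[:,0]>.53)&(P[:,0]<.75)&(P[:,1]>-.125)&(P[:,1]<.1)&(hsv[:,0]>100)&(hsv[:,0]<130)&(hsv[:,1]>100)
    rims.append(P[rim,:2])
    k=(P[:,2]>.108)&(P[:,2]<.122)&(np.hypot(P[:,0]-.532,P[:,1]+.187)<.03)
    print("knob top",k.sum(),P[k].mean(0).round(4),(P[k,:2].min(0)+P[k,:2].max(0)).round(4)/2)
    k2=(P[:,2]>.097)&(P[:,2]<.11)&(np.hypot(P[:,0]-.528,P[:,1]-.131)<.05)
    print("handle top",k2.sum(),P[k2].mean(0).round(4),cv2.minAreaRect((P[k2,:2]*1000).astype(np.float32)))
    obs+=[(knob(.785,-.568),P[k,:2].mean(0)),(handle(.785),P[k2,:2].mean(0))]
    k3=(P[:,2]>.03)&(P[:,2]<.07)&(abs(P[:,0]-.43)<.09)&(abs(P[:,1]+.33)<.07)&(hsv[:,0]>18)&(hsv[:,0]<35)&(hsv[:,1]>150)
    print("pedal yellow",k3.sum(),cv2.minAreaRect((P[k3,:2]*1000).astype(np.float32)),P[k3,2].min(),P[k3,2].max())
Q=np.concatenate(rims)
def f(q):
    c,s=np.cos(q[2]),np.sin(q[2]);L=(Q-q[:2])@np.array([[c,-s],[s,c]])
    dx=np.abs(np.abs(L[:,0])-.1215);dy=np.abs(np.abs(L[:,1])-.0685)
    d=np.minimum(dx,dy);d=np.maximum(d-.0025,0)
    return np.concatenate([d*.5]+[(T(q,m)-w)*6 for m,w in obs])
r=least_squares(f,[.58,-.0157,-.1275],loss='soft_l1',f_scale=.004)
print(r.x,np.degrees(r.x[2]),np.median(r.fun[:-8]),(r.fun[-8:]/6).reshape(-1,2).round(4))
print("pin",T(r.x,PIN),"knob",T(r.x,knob(.785,-.568)),"bar ang deg",np.degrees(r.x[2]+.785-.568-1.362))
np.save("tub.npy",r.x)
E
```

```text
knob top 66 [ 0.5333 -0.1897  0.1119] [ 0.5332 -0.1898]
handle top 151 [0.5239 0.1307 0.1026] ((524.0552978515625, 130.79183959960938), (58.80093765258789, 13.632917404174805), 62.8004150390625)
pedal yellow 562 ((442.05206298828125, -323.3489074707031), (103.95951843261719, 58.358604431152344), 18.49201011657715) 0.03001264032039521 0.0674564814036102
knob top 32 [ 0.5352 -0.1861  0.1121] [ 0.5355 -0.1862]
handle top 121 [0.5258 0.1357 0.1025] ((525.8328857421875, 133.9339599609375), (59.94385528564453, 14.501389503479004), 63.29316329956055)
pedal yellow 252 ((444.02569580078125, -321.6601867675781), (104.33531188964844, 62.378665924072266), 16.867107391357422) 0.030040175283164015 0.06518687188301883
[ 0.58088607 -0.01685665 -0.10832661] -6.206657720208925 0.0 [[ 0.0015  0.002 ]
 [ 0.0014  0.0017]
 [-0.0004 -0.0017]
 [-0.0005 -0.0033]]
pin [ 0.51054113 -0.11372358] knob [ 0.53477658 -0.18774915] bar ang deg -71.8103252626882
```

Request:
send_rows(increments=[{"slide":[28.1,35.6,-4.5],"twist":[0,0,83],"grip":0},{"slide":[28.1,35.6,-4.5],"twist":[0,0,83],"grip":0},{"slide":[28.1,35.6,-4.5],"twist":[0,0,83],"grip":0},{"slide":[28.1,35.6,-4.5],"twist":[0,0,83],"grip":0},{"slide":[28.1,35.6,-4.5],"twist":[0,0,83],"grip":0},{"slide":[28.1,35.6,-4.5],"twist":[0,0,83],"grip":0},{"slide":[28.1,35.6,-4.5],"twist":[0,0,83],"grip":0},{"slide":[28.1,35.6,-4.5],"twist":[0,0,83],"grip":0},{"slide":[28.1,35.6,-4.5],"twist":[0,0,83],"grip":0},{"slide":[28.1,35.6,-4.5],"twist":[0,0,83],"grip":0},{"slide":[28.1,35.6,-4.5],"twist":[0,0,83],"grip":0},{"slide":[28.1,35.6,-4.5],"twist":[0,0,83],"grip":0},{"slide":[28.1,35.6,-4.5],"twist":[0,0,83],"grip":0},{"slide":[28.1,35.6,-4.5],"twist":[0,0,83],"grip":0},{"slide":[28.1,35.6,-4.5],"twist":[0,0,83],"grip":0}])

```text
t: 2.85
tcp_pos: [0.5344, -0.1884, 0.1437]
tool_rot: [0.0, 0.589, 0.808, -0.0]
force: [-0.5, -1.2, -0.5]
width: 0.999
gripper_force: 0.0
```

Request:
send_rows(increments=[{"slide":[0,0,-3],"twist":[0,0,0],"grip":0},{"slide":[0,0,-5],"twist":[0,0,0],"grip":0},{"slide":[0,0,-6.5],"twist":[0,0,0],"grip":0},{"slide":[0,0,-6.5],"twist":[0,0,0],"grip":0},{"slide":[0,0,-6.5],"twist":[0,0,0],"grip":255},{"slide":[0,0,-6.5],"twist":[0,0,0],"grip":255},{"slide":[0,0,-6.5],"twist":[0,0,0],"grip":255},{"slide":[0,0,-6.5],"twist":[0,0,0],"grip":255},{"slide":[0,0,-6.5],"twist":[0,0,0],"grip":255},{"slide":[0,0,-6.5],"twist":[0,0,0],"grip":255},{"slide":[0,0,-6.5],"twist":[0,0,0],"grip":255},{"slide":[0,0,-6.5],"twist":[0,0,0],"grip":255},{"slide":[0,0,-6.5],"twist":[0,0,0],"grip":255}])

```text
t: 3.93
tcp_pos: [0.5348, -0.1876, 0.0787]
tool_rot: [0.0, 0.588, 0.809, -0.0]
force: [0.0, 0.2, -0.4]
width: 0.356
gripper_force: 0.0
```

```bash
cat > plan.py <<'E'
# rows (cm, deg rotvec) moving the knob grasp through (cover,swing,lift) waypoints, from the present one
from geo import *
from scipy.spatial.transform import Rotation as Ro
def pose(q,c,s,l,r=.2,h=.024-.014):
    # grasp rig: point at radius r along bar, height h over bar mid-plane (TCP), bar frame
    yaw=q[2]+c+s-1.362
    R=Ro.from_euler('z',yaw)*Ro.from_euler('y',-l)
    p=np.append(T(q,pivot(c)),.069)+R.apply([r,0,h]);return p,R
def rows(q,w,**k):
    p0,R0=pose(q,*w[0],**k);out=[]
    for a in w[1:]:
        p,R=pose(q,*a,**k);out.append((((p-p0)*100).round(2).tolist(),(R*R0.inv()).as_rotvec(degrees=True).round(1).tolist()))
    return out
E
python3 - <<'E'
from plan import *
q=np.load("tub.npy");A=(.785,-.568)
for l in(.1,.2,.3):print(rows(q,[(*A,0),(*A,l)]))
W=[(*A,.3)]+[(.785+.873*f,-.568-.511*f,.3) for f in np.linspace(.1,1,10)]
for r in rows(q,W):print(r)
print(rows(q,[(1.658,-1.079,.3),(1.658,-1.079,.2),(1.658,-1.079,.1),(1.658,-1.079,0)]))
E
```

```text
[([-0.06, 0.19, 1.99], [-5.4, -1.8, -0.0])]
[([-0.19, 0.57, 3.95], [-10.9, -3.6, 0.0])]
[([-0.37, 1.13, 5.87], [-16.3, -5.4, -0.0])]
([0.06, 0.61, 0.0], [-0.0, -0.0, 2.1])
([0.08, 1.19, 0.0], [0.0, -0.0, 4.1])
([0.07, 1.75, 0.0], [-0.0, 0.0, 6.2])
([0.02, 2.26, 0.0], [-0.0, -0.0, 8.3])
([-0.05, 2.74, 0.0], [0.0, 0.0, 10.4])
([-0.15, 3.19, 0.0], [-0.0, 0.0, 12.4])
([-0.27, 3.59, 0.0], [-0.0, -0.0, 14.5])
([-0.4, 3.95, 0.0], [0.0, 0.0, 16.6])
([-0.54, 4.27, 0.0], [-0.0, 0.0, 18.7])
([-0.69, 4.55, 0.0], [-0.0, -0.0, 20.7])
[([0.37, -0.46, -1.91], [4.5, 3.6, 0.0]), ([0.62, -0.77, -3.87], [8.9, 7.2, -0.0]), ([0.75, -0.92, -5.87], [13.4, 10.8, 0.0])]
```

Request:
send_rows(increments=[{"slide":[0,0,0],"twist":[0,0,0],"grip":255},{"slide":[0,0,0],"twist":[0,0,0],"grip":255},{"slide":[0,0,0],"twist":[0,0,0],"grip":255},{"slide":[0,0,0],"twist":[0,0,0],"grip":255},{"slide":[0,0,0],"twist":[0,0,0],"grip":255},{"slide":[0,0,0],"twist":[0,0,0],"grip":255},{"slide":[-0.02,0.08,1],"twist":[-2.7,-0.9,0],"grip":255},{"slide":[-0.06,0.19,2],"twist":[-5.4,-1.8,0],"grip":255},{"slide":[-0.06,0.19,2],"twist":[-5.4,-1.8,0],"grip":255}])

```text
t: 4.68
tcp_pos: [0.534, -0.1845, 0.0998]
tool_rot: [0.041, 0.586, 0.808, -0.029]
force: [-0.3, 0.5, 0.1]
width: 0.005
gripper_force: 0.0
```

```bash
python3 - <<'E'
from h import *
a=arm.grab_frame("side");b=arm.grab_frame("top")
f=lambda p,x,y:cv2.resize(p["frame"][y:y+140,x:x+140],(400,400))
cv2.imwrite("pics/k1.png",np.hstack([f(a,230,90),f(b,270,170)]))
for p in(a,b):
    print(pix(p,[.5345,-.188,.093]));
    P=cloud(p);k=(P[:,2]>.108)&(P[:,2]<.14)&(np.hypot(P[:,0]-.532,P[:,1]+.187)<.05);print(k.sum(),P[k].mean(0))
    for o in arm.spot_point(p,"knob_mid"):print(o["p"],o["xy"],world(p,*o["xy"],.093))
E
```

```text
(np.float64(296.32777940201), np.float64(162.5717749120114))
46 [ 0.53313    -0.18168723  0.11958946]
0.58 [295.8, 160.6] [ 0.53659487 -0.19726862  0.093     ]
(np.float64(360.60537126849954), np.float64(228.76640267099515))
0 [nan nan nan]<stdin>:7: RuntimeWarning: Mean of empty slice.
  ret = um.true_divide(
```

View pics/k1.png

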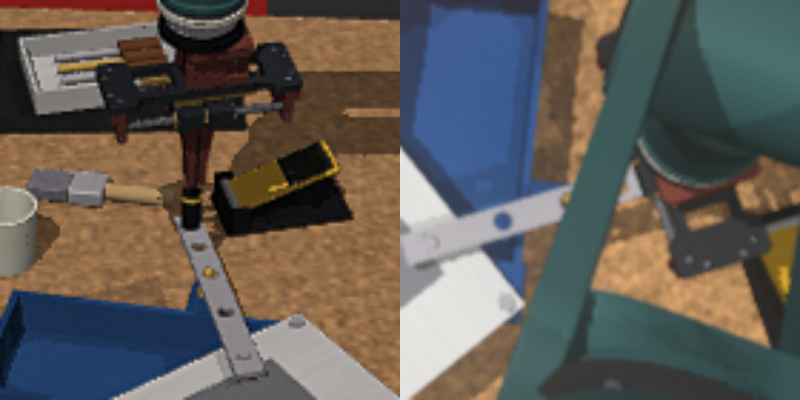

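```bash
python3 - <<'E'
from h import *
st()
p=arm.grab_frame("side")
print(pix(p,arm.observe()["tcp_pos"]))
for v in range(136,174,3):
    print(v,[tuple(np.round(world(p,u,v,r=0)*1000).astype(int).tolist()) for u in(293,296,299)],p["frame"][v,296])
E
```

```text
{'t': 4.883, 'joint_positions': [-0.403, 0.38, 1.741, -0.09, 0.957, -0.668], 'joint_vel': [-0.007, 0.007, -0.003, -0.003, -0.002, 0.005], 'tau': [0.431, -48.791, -22.346, -0.325, -0.293, -0.008], 'tcp_pos': [0.534, -0.186, 0.098], 'tool_rot': [0.04, 0.587, 0.808, -0.029], 'force': [-0.911, 0.557, 0.836], 'torque': [0.066, -0.067, 0.004], 'gripper_force': 0.0, 'width': 0.005}
(np.float64(296.38300093643545), np.float64(161.46172114783448))
136 [(541, -138, 213), (535, -163, 197), (527, -172, 191)] [17 18 29]
139 [(543, -176, 179), (535, -166, 185), (527, -167, 185)] [14 17 38]
142 [(561, -430, -1), (534, -164, 178), (527, -171, 173)] [17 20 39]
145 [(559, -412, 0), (535, -166, 166), (527, -172, 163)] [25 30 61]
148 [(558, -390, 4), (535, -171, 153), (527, -176, 151)] [26 30 63]
151 [(557, -384, -4), (535, -170, 145), (527, -172, 143)] [27 30 62]
154 [(556, -359, 2), (534, -169, 135), (527, -172, 133)] [25 28 61]
157 [(544, -193, 108), (536, -188, 112), (527, -187, 113)] [16 13 14]
160 [(554, -332, -2), (535, -179, 108), (527, -176, 111)] [ 49 152 187]
163 [(544, -185, 93), (535, -178, 99), (527, -186, 93)] [9 6 7]
166 [(544, -188, 81), (535, -183, 85), (527, -184, 85)] [14 14 14]
169 [(544, -186, 72), (535, -181, 76), (527, -184, 74)] [4 3 4]
172 [(543, -175, 69), (535, -177, 68), (526, -171, 73)] [141 136 143]
```

```bash
python3 - <<'E'
from h import *
p=arm.grab_frame("side")
cv2.imwrite("pics/k2.png",cv2.resize(p["frame"][135:180,270:320],None,fx=12,fy=12,interpolation=cv2.INTER_NEAREST))
E
```

```text
(no output)
```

View pics/k2.png

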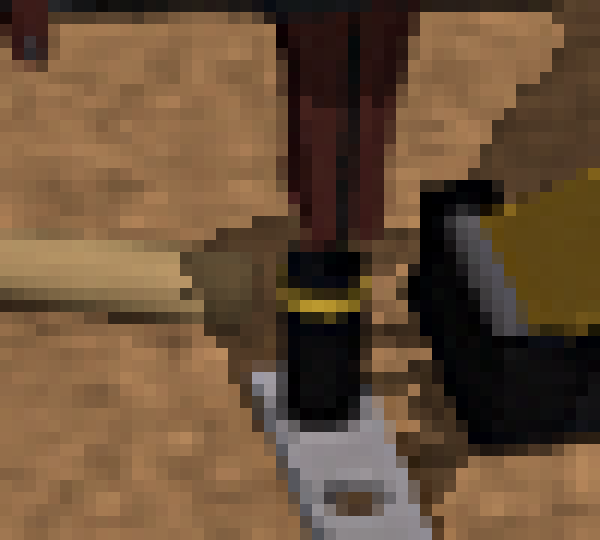

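Request:
send_rows(increments=[{"slide":[0,0,3],"twist":[5.4,1.8,0],"grip":0},{"slide":[0,0,6],"twist":[5.4,1.8,0],"grip":0},{"slide":[0,0,6],"twist":[5.4,1.8,0],"grip":0},{"slide":[0,0,6],"twist":[5.4,1.8,0],"grip":0},{"slide":[0,0,6],"twist":[5.4,1.8,0],"grip":100},{"slide":[0,0,6],"twist":[5.4,1.8,0],"grip":100}])

```text
t: 5.48
tcp_pos: [0.533, -0.1852, 0.1572]
tool_rot: [-0.001, 0.588, 0.809, -0.0]
force: [-0.2, 0.2, -0.5]
width: 0.422
gripper_force: 0.0
```

```bash
python3 - <<'E'
from h import *
st()
p=arm.grab_frame("side");tcp=np.array(arm.observe()["tcp_pos"])
print(pix(p,tcp))
P=cloud(p);k=(np.hypot(P[:,0]-tcp[0],P[:,1]-tcp[1])<.06)&(P[:,2]>.118)&(P[:,2]<.26)
for z in np.arange(.12,.26,.01):
    m=k&(abs(P[:,2]-z)<.005)
    if m.any():print(round(z,2),m.sum(),P[m,:2].min(0).round(3),P[m,:2].max(0).round(3))
u,v=map(int,pix(p,tcp));cv2.imwrite("pics/k3.png",cv2.resize(p["frame"][v-40:v+20,u-30:u+30],None,fx=10,fy=10,interpolation=cv2.INTER_NEAREST));print(u,v)
E
```

```text
{'t': 5.483, 'joint_positions': [-0.457, 0.34, 1.625, -0.0, 1.18, -0.771], 'joint_vel': [0.004, 0.002, 0.005, 0.001, 0.001, -0.001], 'tau': [-0.218, -49.189, -25.894, 0.029, 0.03, -0.001], 'tcp_pos': [0.533, -0.185, 0.157], 'tool_rot': [-0.001, 0.588, 0.809, -0.0], 'force': [-0.166, 0.176, -0.509], 'torque': [-0.003, -0.061, 0.042], 'gripper_force': 0.0, 'width': 0.422}
(np.float64(297.01176057597957), np.float64(143.93229216462166))
0.19 12 [ 0.504 -0.196] [ 0.557 -0.166]
0.2 29 [ 0.504 -0.196] [ 0.56  -0.163]
0.21 34 [ 0.504 -0.195] [ 0.56  -0.163]
0.22 38 [ 0.502 -0.198] [ 0.56 -0.16]
0.23 35 [ 0.502 -0.199] [ 0.563 -0.164]
0.24 41 [ 0.5   -0.205] [ 0.562 -0.165]
0.25 44 [ 0.498 -0.196] [ 0.565 -0.162]
0.26 20 [ 0.498 -0.196] [ 0.561 -0.163]
297 143
```

View pics/k3.png

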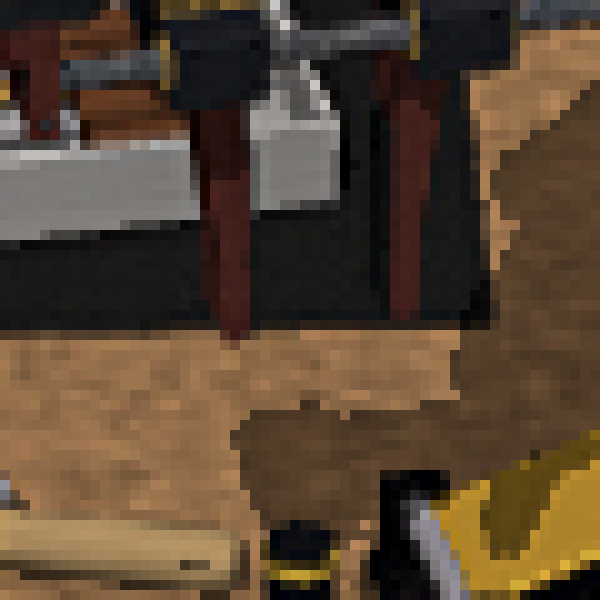

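Request:
send_rows(increments=[{"slide":[0.1,-0.2,-3],"twist":[0,0,0],"grip":0},{"slide":[0.1,-0.2,-4],"twist":[0,0,0],"grip":0},{"slide":[0.1,-0.2,-7],"twist":[0,0,0],"grip":0},{"slide":[0.1,-0.2,-9],"twist":[0,0,0],"grip":0},{"slide":[0.1,-0.2,-10.8],"twist":[0,0,0],"grip":100},{"slide":[0.1,-0.2,-10.8],"twist":[0,0,0],"grip":255},{"slide":[0.1,-0.2,-10.8],"twist":[0,0,0],"grip":255},{"slide":[0.1,-0.2,-10.8],"twist":[0,0,0],"grip":255},{"slide":[0.1,-0.2,-10.8],"twist":[0,0,0],"grip":255},{"slide":[0.1,-0.2,-10.8],"twist":[0,0,0],"grip":255},{"slide":[0.1,-0.2,-10.8],"twist":[0,0,0],"grip":255},{"slide":[0.1,-0.2,-10.8],"twist":[0,0,0],"grip":255},{"slide":[0.1,-0.2,-10.8],"twist":[0,0,0],"grip":255},{"slide":[0.1,-0.2,-10.8],"twist":[0,0,0],"grip":255},{"slide":[0.1,-0.2,-10.8],"twist":[0,0,0],"grip":255},{"slide":[0.1,-0.2,-10.8],"twist":[0,0,0],"grip":255},{"slide":[0.1,-0.2,-10.8],"twist":[0,0,0],"grip":255},{"slide":[0.1,-0.2,-10.8],"twist":[0,0,0],"grip":255}])

```text
t: 7.03
tcp_pos: [0.5355, -0.188, 0.0507]
tool_rot: [0.0, 0.588, 0.809, -0.0]
force: [0.6, -1.2, 1.3]
width: 0.216
gripper_force: 30.0
```

```bash
sed -i 's/h=.024-.014/h=-.019/' plan.py; python3 - <<'E'
from plan import *
q=np.load("tub.npy");A=(.785,-.568)
for l in(.1,.2,.3):print(rows(q,[(*A,0),(*A,l)]))
W=[(*A,.3)]+[(.785+.873*f,-.568-.511*f,.3) for f in np.linspace(.1,1,10)]
for r in rows(q,W):print(r)
print(rows(q,[(1.658,-1.079,.3),(1.658,-1.079,.2),(1.658,-1.079,.1),(1.658,-1.079,0)]))
E
```

```text
[([0.03, -0.09, 2.01], [-5.4, -1.8, -0.0])]
[([-0.01, 0.02, 4.01], [-10.9, -3.6, 0.0])]
[([-0.1, 0.32, 6.0], [-16.3, -5.4, -0.0])]
([0.09, 0.62, 0.0], [-0.0, -0.0, 2.1])
([0.14, 1.22, 0.0], [0.0, -0.0, 4.1])
([0.16, 1.78, 0.0], [-0.0, 0.0, 6.2])
([0.14, 2.31, 0.0], [-0.0, -0.0, 8.3])
([0.09, 2.8, 0.0], [0.0, 0.0, 10.4])
([0.02, 3.26, 0.0], [-0.0, 0.0, 12.4])
([-0.07, 3.68, 0.0], [-0.0, -0.0, 14.5])
([-0.18, 4.06, 0.0], [0.0, 0.0, 16.6])
([-0.29, 4.4, 0.0], [-0.0, 0.0, 18.7])
([-0.42, 4.7, 0.0], [-0.0, -0.0, 20.7])
[([0.2, -0.24, -1.98], [4.5, 3.6, 0.0]), ([0.26, -0.33, -3.99], [8.9, 7.2, -0.0]), ([0.21, -0.26, -6.0], [13.4, 10.8, 0.0])]
```

Request:
send_rows(increments=[{"slide":[0.02,-0.05,1],"twist":[-2.7,-0.9,0],"grip":255},{"slide":[0.03,-0.09,2],"twist":[-5.4,-1.8,0],"grip":255},{"slide":[0.01,-0.04,3],"twist":[-8.1,-2.7,0],"grip":255},{"slide":[-0.01,0.02,4],"twist":[-10.9,-3.6,0],"grip":255},{"slide":[-0.05,0.17,5],"twist":[-13.6,-4.5,0],"grip":255},{"slide":[-0.1,0.32,6],"twist":[-16.3,-5.4,0],"grip":255},{"slide":[-0.1,0.32,6],"twist":[-16.3,-5.4,0],"grip":255}])

```text
t: 7.62
tcp_pos: [0.5338, -0.1832, 0.1116]
tool_rot: [0.122, 0.58, 0.801, -0.088]
force: [-0.3, -0.1, -1.0]
width: 0.224
gripper_force: 30.0
```

Lifted, still held. Swing the cover wide.

Request:
send_rows(increments=[{"slide":[0.05,0.31,0],"twist":[0,0,1],"grip":255},{"slide":[0.09,0.62,0],"twist":[0,0,2.1],"grip":255},{"slide":[0.12,0.92,0],"twist":[0,0,3.1],"grip":255},{"slide":[0.14,1.22,0],"twist":[0,0,4.1],"grip":255},{"slide":[0.15,1.5,0],"twist":[0,0,5.2],"grip":255},{"slide":[0.16,1.78,0],"twist":[0,0,6.2],"grip":255},{"slide":[0.15,2.05,0],"twist":[0,0,7.2],"grip":255},{"slide":[0.14,2.31,0],"twist":[0,0,8.3],"grip":255},{"slide":[0.12,2.56,0],"twist":[0,0,9.3],"grip":255},{"slide":[0.09,2.8,0],"twist":[0,0,10.4],"grip":255},{"slide":[0.06,3.03,0],"twist":[0,0,11.4],"grip":255},{"slide":[0.02,3.26,0],"twist":[0,0,12.4],"grip":255},{"slide":[-0.02,3.47,0],"twist":[0,0,13.5],"grip":255},{"slide":[-0.07,3.68,0],"twist":[0,0,14.5],"grip":255},{"slide":[-0.12,3.87,0],"twist":[0,0,15.5],"grip":255},{"slide":[-0.18,4.06,0],"twist":[0,0,16.6],"grip":255},{"slide":[-0.23,4.23,0],"twist":[0,0,17.6],"grip":255},{"slide":[-0.29,4.4,0],"twist":[0,0,18.7],"grip":255},{"slide":[-0.42,4.7,0],"twist":[0,0,20.7],"grip":255},{"slide":[-0.42,4.7,0],"twist":[0,0,20.7],"grip":255}])

```text
t: 9.28
tcp_pos: [0.5303, -0.1373, 0.111]
tool_rot: [0.136, 0.427, 0.892, -0.064]
force: [2.0, -4.0, 0.8]
width: 0.219
gripper_force: 30.0
```

```bash
python3 - <<'E'
from h import *; from geo import *
q=np.load("tub.npy")
for n in("side","top"):
    p=arm.grab_frame(n);P=cloud(p)
    # handle top
    v,u=np.nonzero(p["z_map"]>0);hsv=cv2.cvtColor(p["frame"],cv2.COLOR_BGR2HSV)[v,u]
    k=(P[:,2]>.095)&(P[:,2]<.11)&(P[:,0]>.28)&(P[:,0]<.5)&(P[:,1]>.05)&(P[:,1]<.25)
    print(n,"handle",k.sum(),P[k].mean(0) if k.any() else "",(cv2.minAreaRect((P[k,:2]*1000).astype(np.float32)) if k.any() else ""),"exp",T(q,handle(1.658)))
    cv2.imwrite(f"pics/w_{n}.png",p["frame"])
p=arm.grab_frame("side")
cv2.imwrite("pics/w1.png",cv2.resize(p["frame"][130:280,230:430],(800,600)))
for k in("hole_wide","pin_seat"):
    for o in arm.spot_point(p,k):print(k,o["p"],o["xy"])
print("pin top pix",pix(p,[*T(q,PIN),.077]))
E
```

```text
side handle 141 [0.33836503 0.14070041 0.10162305] ((337.4985656738281, 137.8597412109375), (15.455443382263184, 61.09482192993164), 23.652992248535156) exp [0.34023241 0.13962722]
top handle 171 [0.3336927  0.1342571  0.10270279] ((333.6764831542969, 134.31040954589844), (13.855026245117188, 59.054298400878906), 24.70696449279785) exp [0.34023241 0.13962722]
hole_wide 0.97 [302.3, 172.3]
hole_wide 0.41 [307.6, 316.2]
pin_seat 0.73 [300.7, 188.2]
pin top pix (np.float64(303.31536529631745), np.float64(183.90515551033673))
```

View pics/w1.png

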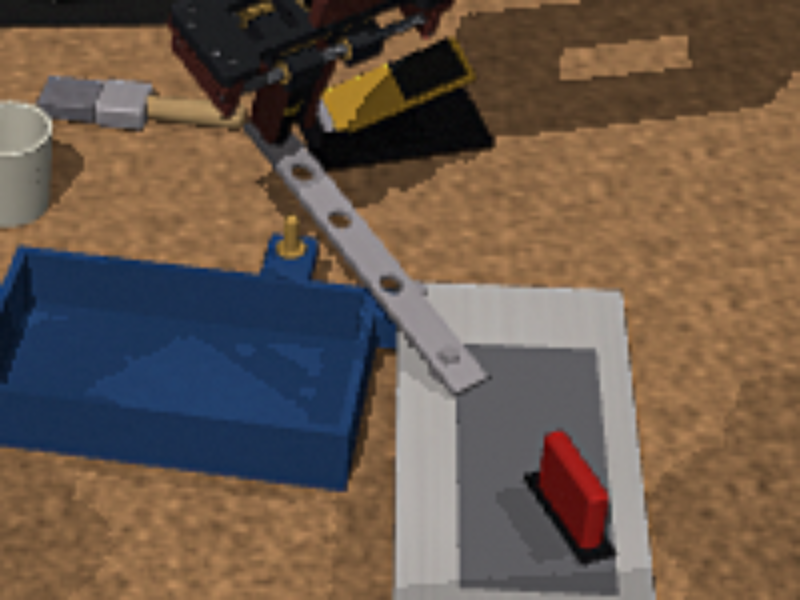

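```bash
python3 - <<'E'
from h import *; from plan import *
q=np.load("tub.npy");A=(.785,-.568);W=(1.658,-1.079)
print("start tcp model",pose(q,*A,0)[0],"now model",pose(q,*W,.3)[0],"down model",pose(q,*W,0)[0], arm.observe()["tcp_pos"],T(q,PIN))
for c,s in(W,(1.68,-1.08)):
    X=pose(q,c,s,.3,r=.166,h=-.003)[0];print("hole exp",X)
    for n in("side","top"):
        p=arm.grab_frame(n)
        print(n,"pix exp",pix(p,X))
        for o in arm.spot_point(p,"hole_wide")[:2]:print(o["p"],o["xy"],world(p,*o["xy"],X[2]))
        for k in("hole_half","hole_shut"):
          for o in arm.spot_point(p,k)[:1]:
            Y=pose(q,c,s,.3,r=.122 if k=="hole_half" else .064,h=-.003)[0];print(k,o["p"],world(p,*o["xy"],Y[2]),"exp",Y)
E
```

```text
start tcp model [ 0.53477658 -0.18774915  0.05      ] now model [ 0.52958468 -0.1375821   0.10995265] down model [ 0.53166954 -0.14016305  0.05      ] [ 0.52979873 -0.13754742  0.11049305] [ 0.51054113 -0.11372358]
hole exp [ 0.50620279 -0.1086364   0.11519034]
side pix exp (np.float64(305.09559258025206), np.float64(173.79191412023476))
0.62 [305.3, 174.3] [ 0.50554511 -0.10645544  0.11519034]
hole_half 0.66 [ 0.48745225 -0.07606447  0.10218746] exp [ 0.47978893 -0.07593727  0.10218746]
hole_shut 0.83 [ 0.43735292 -0.03432444  0.08504728] exp [ 0.44497067 -0.03283387  0.08504728]
top pix exp (np.float64(328.2617658373102), np.float64(239.05453107032008))
hole_half 0.7 [0.68879027 0.20712737 0.10218746] exp [ 0.47978893 -0.07593727  0.10218746]
hole_shut 0.4 [ 0.44868734 -0.03346488  0.08504728] exp [ 0.44497067 -0.03283387  0.08504728]
hole exp [ 0.50708113 -0.10694309  0.11519034]
side pix exp (np.float64(304.729082488129), np.float64(174.1628110950375))
0.96 [303.9, 173.7] [ 0.50937753 -0.10880504  0.11519034]
hole_half 0.88 [ 0.48510898 -0.07623969  0.10218746] exp [ 0.47998647 -0.07480582  0.10218746]
hole_shut 0.61 [ 0.43591734 -0.04005573  0.08504728] exp [ 0.44427077 -0.03244305  0.08504728]
top pix exp (np.float64(327.5158266797179), np.float64(238.66367764136106))
hole_shut 0.59 [ 0.44773813 -0.03114408  0.08504728] exp [ 0.44427077 -0.03244305  0.08504728]
```

Request:
send_rows(increments=[{"slide":[0.1,-0.12,-1],"twist":[2.2,1.8,0],"grip":255},{"slide":[0.2,-0.24,-2],"twist":[4.5,3.6,0],"grip":255},{"slide":[0.23,-0.29,-3],"twist":[6.7,5.4,0],"grip":255},{"slide":[0.26,-0.33,-4],"twist":[8.9,7.2,0],"grip":255},{"slide":[0.26,-0.33,-4.4],"twist":[9.9,8,0],"grip":255},{"slide":[0.25,-0.31,-4.8],"twist":[10.8,8.7,0],"grip":255},{"slide":[0.24,-0.29,-5.2],"twist":[11.6,9.4,0],"grip":255},{"slide":[0.23,-0.28,-5.6],"twist":[12.5,10.1,0],"grip":255},{"slide":[0.21,-0.26,-6],"twist":[13.4,10.8,0],"grip":255},{"slide":[0.21,-0.26,-6],"twist":[13.4,10.8,0],"grip":255}])

```text
t: 11.17
tcp_pos: [0.532, -0.1402, 0.0501]
tool_rot: [-0.001, 0.433, 0.901, 0.001]
force: [0.8, -1.9, 1.9]
width: 0.222
gripper_force: 30.0
```

Request:
send_rows(increments=[{"slide":[0,0,0],"twist":[0,0,0],"grip":100},{"slide":[0,0,0],"twist":[0,0,0],"grip":100},{"slide":[0,0,0],"twist":[0,0,0],"grip":100},{"slide":[0,0,0],"twist":[0,0,0],"grip":100},{"slide":[0,0,0],"twist":[0,0,0],"grip":100},{"slide":[0,0,3],"twist":[0,0,0],"grip":100},{"slide":[0,0,7],"twist":[0,0,0],"grip":0},{"slide":[0,0,10],"twist":[0,0,0],"grip":0},{"slide":[0,0,12],"twist":[0,0,0],"grip":0},{"slide":[0,15,12],"twist":[0,0,0],"grip":0},{"slide":[0,15,12],"twist":[0,0,0],"grip":0},{"slide":[0,15,12],"twist":[0,0,0],"grip":0},{"slide":[0,15,12],"twist":[0,0,0],"grip":0}])

```text
t: 12.25
tcp_pos: [0.5313, 0.0133, 0.171]
tool_rot: [-0.0, 0.433, 0.902, 0.001]
force: [0.1, -0.5, 0.2]
width: 0.999
gripper_force: 0.0
```

```bash
cat > stamps.py <<'E'
from h import *
def stamps(p,ex=0):
    P=cloud(p);v,u=np.nonzero(p["z_map"]>0);m=np.zeros(p["z_map"].shape,np.uint8)
    k=(P[:,2]>.033)&(P[:,2]<.048)&(P[:,1]>.17)&(P[:,1]<.5)&(P[:,0]>.3)&(P[:,0]<.75)
    m[v[k],u[k]]=1;nn,lab,s,_=cv2.connectedComponentsWithStats(m)
    for i in range(1,nn):
        if s[i,4]<60:continue
        Q=P[(lab[v,u]==i)&k,:2]*1000;(c,(w,h),a)=cv2.minAreaRect(Q.astype(np.float32))
        if w<h:a+=90
        print("stamp",s[i,4],np.round(c,1),np.round((w,h),0),"long axis deg",round((a+90)%180-90,1))
E
python3 - <<'E'
from stamps import *; from geo import *
q=np.load("tub.npy");print(T(q,PIN),T(q,knob(1.658,-1.079)))
for n in("side","top"):
    p=arm.grab_frame(n);print(n);stamps(p);P=cloud(p)
    kn=T(q,knob(1.658,-1.079));k=(P[:,2]>.108)&(P[:,2]<.125)&(np.hypot(*(P[:,:2]-kn).T)<.03);print("knob top",k.sum(),P[k].mean(0) if k.any() else 0)
    if n=="side":cv2.imwrite("pics/w2.png",cv2.resize(p["frame"][130:280,230:430],(800,600)))
E
```

```text
[ 0.51054113 -0.11372358] [ 0.53166954 -0.14016305]
side
stamp 113 [719.8 237.3] [51. 27.] long axis deg 27.3
stamp 313 [584.2 278. ] [72. 26.] long axis deg 26.9
stamp 323 [478.1 282.5] [27. 72.] long axis deg -2.0
stamp 369 [569.8 371. ] [26. 71.] long axis deg -6.4
stamp 367 [487.2 369.9] [72. 27.] long axis deg 16.8
knob top 30 [ 0.5319296  -0.13875209  0.11240859]
top
stamp 60 [713.6 215.6] [29. 53.] long axis deg -58.9
stamp 262 [582.  276.2] [72. 22.] long axis deg 26.1
stamp 284 [567.7 368.4] [24. 71.] long axis deg -8.5
stamp 293 [485.3 367.7] [71. 23.] long axis deg 16.6
stamp 286 [476.8 280. ] [23. 71.] long axis deg -0.2
knob top 62 [ 0.52955326 -0.14181908  0.11217159]
```

View pics/w2.png

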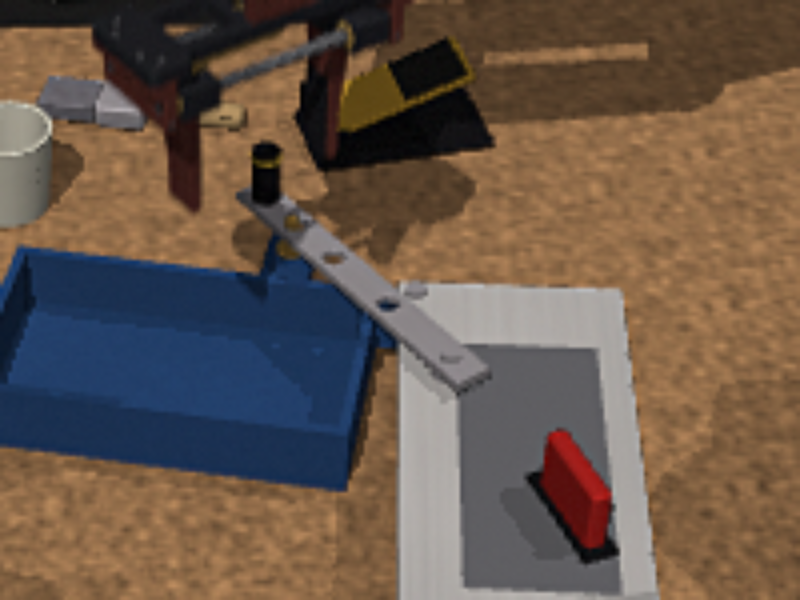

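Request:
send_rows(increments=[{"slide":[-5.4,27,-7],"twist":[0,0,50],"grip":64},{"slide":[-5.4,27,-7],"twist":[0,0,50],"grip":64},{"slide":[-5.4,27,-7],"twist":[0,0,50],"grip":64},{"slide":[-5.4,27,-7],"twist":[0,0,50],"grip":64},{"slide":[-5.4,27,-7],"twist":[0,0,50],"grip":64},{"slide":[-5.4,27,-7],"twist":[0,0,50],"grip":64},{"slide":[-5.4,27,-7],"twist":[0,0,50],"grip":64},{"slide":[-5.4,27,-7],"twist":[0,0,50],"grip":64},{"slide":[-5.4,27,-7],"twist":[0,0,50],"grip":64},{"slide":[-5.4,27,-7],"twist":[0,0,50],"grip":64},{"slide":[-5.4,27,-7],"twist":[0,0,50],"grip":64}])

```text
t: 13.27
tcp_pos: [0.4788, 0.2785, 0.101]
tool_rot: [-0.0, 0.012, 1.0, 0.0]
force: [0.3, 0.2, 0.5]
width: 0.75
gripper_force: 0.0
```

```bash
python3 - <<'E'
from stamps import *; from geo import *
s=arm.observe();print(s["t"],np.round(s["tcp_pos"],4),2*np.degrees(np.arctan2(s["tool_rot"][2],s["tool_rot"][1])),s["width"])
p=arm.grab_frame("side");stamps(p)
q=np.load("tub.npy")
for x in(-.074,-.023,.028,.079):print(T(q,np.array([x,.010])))
P=cloud(p);t=s["tcp_pos"];k=(np.hypot(P[:,0]-t[0],P[:,1]-t[1])<.06)&(P[:,2]>.06)&(P[:,2]<.2)
for z in np.arange(.08,.2,.01):
    m=k&(abs(P[:,2]-z)<.005)
    if m.any():print(round(z,2),m.sum(),P[m,:2].min(0).round(3),P[m,:2].max(0).round(3))
E
```

```text
13.2667 [0.4788 0.2785 0.101 ] 178.57944542336517 0.7495548019058692
stamp 113 [720.5 237.7] [50. 28.] long axis deg 23.5
stamp 316 [584.4 277.1] [72. 29.] long axis deg 25.7
stamp 314 [479.2 281.9] [70. 25.] long axis deg 0.6
stamp 375 [570.  369.5] [27. 72.] long axis deg -6.9
stamp 376 [487.5 369. ] [71. 27.] long axis deg 15.0
[0.50840098 0.00108524]
[ 0.55910203 -0.00442862]
[ 0.60980309 -0.00994248]
[ 0.66050415 -0.01545634]
0.14 33 [0.468 0.318] [0.49  0.322]
0.15 34 [0.468 0.317] [0.49  0.323]
0.16 38 [0.468 0.318] [0.488 0.324]
0.17 39 [0.466 0.244] [0.488 0.324]
0.18 42 [0.466 0.244] [0.487 0.324]
0.19 26 [0.466 0.243] [0.487 0.249]
```

Request:
send_rows(increments=[{"slide":[-0.1,0.2,-4],"twist":[0,0,0.5],"grip":64},{"slide":[-0.1,0.2,-8],"twist":[0,0,0.5],"grip":64},{"slide":[-0.1,0.2,-10.5],"twist":[0,0,0.5],"grip":64},{"slide":[-0.1,0.2,-11.9],"twist":[0,0,0.5],"grip":64},{"slide":[-0.1,0.2,-11.9],"twist":[0,0,0.5],"grip":255},{"slide":[-0.1,0.2,-11.9],"twist":[0,0,0.5],"grip":255},{"slide":[-0.1,0.2,-11.9],"twist":[0,0,0.5],"grip":255},{"slide":[-0.1,0.2,-11.9],"twist":[0,0,0.5],"grip":255},{"slide":[-0.1,0.2,-11.9],"twist":[0,0,0.5],"grip":255},{"slide":[-0.1,0.2,-11.9],"twist":[0,0,0.5],"grip":255},{"slide":[-0.1,0.2,-11.9],"twist":[0,0,0.5],"grip":255},{"slide":[-0.1,0.2,-11.9],"twist":[0,0,0.5],"grip":255},{"slide":[-0.1,0.2,-11.9],"twist":[0,0,0.5],"grip":255},{"slide":[-0.1,0.2,-8],"twist":[0,0,0.5],"grip":255},{"slide":[-0.1,0.2,-4],"twist":[0,0,0.5],"grip":255},{"slide":[-0.1,0.2,0],"twist":[0,0,0.5],"grip":255}])

```text
t: 14.65
tcp_pos: [0.4759, 0.2814, 0.1013]
tool_rot: [-0.002, 0.007, 1.0, -0.0]
force: [1.3, 0.3, -1.7]
width: 0.297
gripper_force: 30.0
```

Request:
send_rows(increments=[{"slide":[18.3,-29.7,0],"twist":[0,0,-95.4],"grip":255},{"slide":[18.3,-29.7,0],"twist":[0,0,-95.4],"grip":255},{"slide":[18.3,-29.7,0],"twist":[0,0,-95.4],"grip":255},{"slide":[18.3,-29.7,0],"twist":[0,0,-95.4],"grip":255},{"slide":[18.3,-29.7,0],"twist":[0,0,-95.4],"grip":255},{"slide":[18.3,-29.7,0],"twist":[0,0,-95.4],"grip":255},{"slide":[18.3,-29.7,0],"twist":[0,0,-95.4],"grip":255},{"slide":[18.3,-29.7,0],"twist":[0,0,-95.4],"grip":255},{"slide":[18.3,-29.7,0],"twist":[0,0,-95.4],"grip":255},{"slide":[18.3,-29.7,0],"twist":[0,0,-95.4],"grip":255},{"slide":[18.3,-29.7,0],"twist":[0,0,-95.4],"grip":255},{"slide":[18.3,-29.7,0],"twist":[0,0,-95.4],"grip":255},{"slide":[18.3,-29.7,0],"twist":[0,0,-95.4],"grip":255},{"slide":[18.3,-29.7,0],"twist":[0,0,-95.4],"grip":255},{"slide":[18.3,-29.7,0],"twist":[0,0,-95.4],"grip":255}])

```text
t: 15.9
tcp_pos: [0.6597, -0.015, 0.1004]
tool_rot: [-0.0, 0.745, 0.667, 0.0]
force: [-0.0, 0.4, -0.9]
width: 0.293
gripper_force: 30.0
```

Request:
send_rows(increments=[{"slide":[0,0,-4],"twist":[0,0,0],"grip":255},{"slide":[0,0,-8],"twist":[0,0,0],"grip":255},{"slide":[0,0,-10],"twist":[0,0,0],"grip":255},{"slide":[0,0,-11],"twist":[0,0,0],"grip":255},{"slide":[0,0,-11],"twist":[0,0,0],"grip":255},{"slide":[0,0,-11],"twist":[0,0,0],"grip":151},{"slide":[0,0,-11],"twist":[0,0,0],"grip":151},{"slide":[0,0,-11],"twist":[0,0,0],"grip":151},{"slide":[0,0,-11],"twist":[0,0,0],"grip":151},{"slide":[0,0,-7],"twist":[0,0,0],"grip":151},{"slide":[0,0,-3],"twist":[0,0,0],"grip":151},{"slide":[0,0,0],"twist":[0,0,0],"grip":151}])

```text
t: 16.9
tcp_pos: [0.6609, -0.0152, 0.1034]
tool_rot: [0.001, 0.744, 0.668, 0.001]
force: [0.7, -0.9, 1.1]
width: 0.41
gripper_force: 0.0
```

```bash
python3 - <<'E'
from stamps import *
p=arm.grab_frame("side");stamps(p)
cv2.imwrite("pics/s1.png",cv2.resize(p["frame"][130:280,180:380],(800,600)))
E
```

```text
stamp 112 [720.8 235.9] [51. 30.] long axis deg 24.6
stamp 320 [583.8 278.1] [71. 27.] long axis deg 26.4
stamp 368 [569.6 370. ] [27. 71.] long axis deg -6.1
stamp 371 [487.8 369.2] [72. 26.] long axis deg 15.7
```

View pics/s1.png

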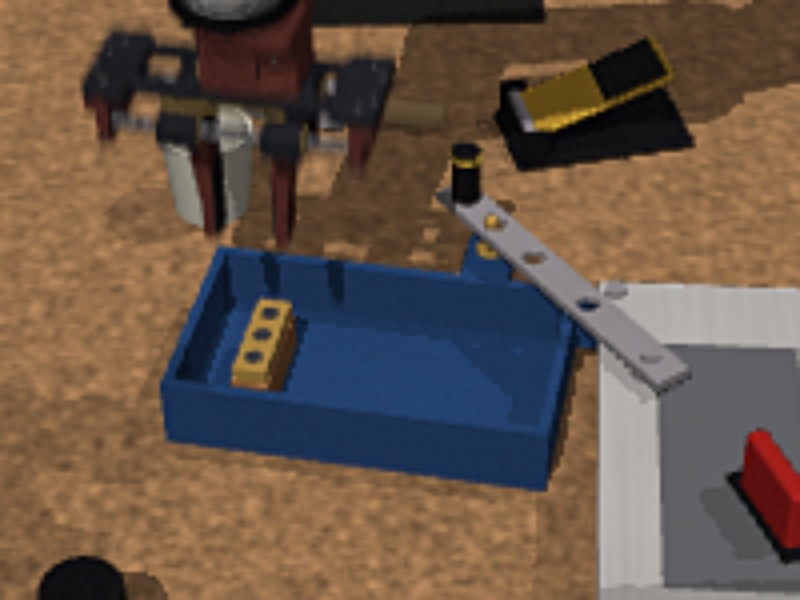

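Request:
send_rows(increments=[{"slide":[-7.8,29.2,0],"twist":[0,0,-57.5],"grip":64},{"slide":[-7.8,29.2,0],"twist":[0,0,-57.5],"grip":64},{"slide":[-7.8,29.2,0],"twist":[0,0,-57.5],"grip":64},{"slide":[-7.8,29.2,0],"twist":[0,0,-57.5],"grip":64},{"slide":[-7.8,29.2,0],"twist":[0,0,-57.5],"grip":64},{"slide":[-7.8,29.2,0],"twist":[0,0,-57.5],"grip":64},{"slide":[-7.8,29.2,0],"twist":[0,0,-57.5],"grip":64},{"slide":[-7.8,29.2,0],"twist":[0,0,-57.5],"grip":64},{"slide":[-7.8,29.2,0],"twist":[0,0,-57.5],"grip":64},{"slide":[-7.8,29.2,-3],"twist":[0,0,-57.5],"grip":64},{"slide":[-7.8,29.2,-7],"twist":[0,0,-57.5],"grip":64},{"slide":[-7.8,29.2,-10],"twist":[0,0,-57.5],"grip":64},{"slide":[-7.8,29.2,-11.8],"twist":[0,0,-57.5],"grip":64},{"slide":[-7.8,29.2,-11.8],"twist":[0,0,-57.5],"grip":255},{"slide":[-7.8,29.2,-11.8],"twist":[0,0,-57.5],"grip":255},{"slide":[-7.8,29.2,-11.8],"twist":[0,0,-57.5],"grip":255},{"slide":[-7.8,29.2,-11.8],"twist":[0,0,-57.5],"grip":255},{"slide":[-7.8,29.2,-11.8],"twist":[0,0,-57.5],"grip":255},{"slide":[-7.8,29.2,-11.8],"twist":[0,0,-57.5],"grip":255},{"slide":[-7.8,29.2,-11.8],"twist":[0,0,-57.5],"grip":255}])

```text
t: 18.62
tcp_pos: [0.583, 0.2771, -0.0161]
tool_rot: [0.0, 0.974, 0.228, 0.001]
force: [-0.2, -1.1, 4.5]
width: 0.293
gripper_force: 30.0
```

Request:
send_rows(increments=[{"slide":[0,0,4],"twist":[0,0,0],"grip":255},{"slide":[0,0,8],"twist":[0,0,0],"grip":255},{"slide":[0,0,11.8],"twist":[0,0,0],"grip":255},{"slide":[2.7,-28.7,11.8],"twist":[0,0,57.5],"grip":255},{"slide":[2.7,-28.7,11.8],"twist":[0,0,57.5],"grip":255},{"slide":[2.7,-28.7,11.8],"twist":[0,0,57.5],"grip":255},{"slide":[2.7,-28.7,11.8],"twist":[0,0,57.5],"grip":255},{"slide":[2.7,-28.7,11.8],"twist":[0,0,57.5],"grip":255},{"slide":[2.7,-28.7,11.8],"twist":[0,0,57.5],"grip":255},{"slide":[2.7,-28.7,11.8],"twist":[0,0,57.5],"grip":255},{"slide":[2.7,-28.7,11.8],"twist":[0,0,57.5],"grip":255},{"slide":[2.7,-28.7,11.8],"twist":[0,0,57.5],"grip":255},{"slide":[2.7,-28.7,11.8],"twist":[0,0,57.5],"grip":255},{"slide":[2.7,-28.7,8],"twist":[0,0,57.5],"grip":255},{"slide":[2.7,-28.7,4],"twist":[0,0,57.5],"grip":255},{"slide":[2.7,-28.7,2],"twist":[0,0,57.5],"grip":255},{"slide":[2.7,-28.7,0.8],"twist":[0,0,57.5],"grip":255},{"slide":[2.7,-28.7,0.8],"twist":[0,0,57.5],"grip":255}])

```text
t: 20.12
tcp_pos: [0.6074, -0.0092, -0.0108]
tool_rot: [-0.001, 0.744, 0.668, -0.001]
force: [0.2, -0.8, -1.0]
width: 0.295
gripper_force: 30.0
```

Request:
send_rows(increments=[{"slide":[0,0,0],"twist":[0,0,0],"grip":151},{"slide":[0,0,0],"twist":[0,0,0],"grip":151},{"slide":[0,0,0],"twist":[0,0,0],"grip":151},{"slide":[0,0,0],"twist":[0,0,0],"grip":151},{"slide":[0,0,4],"twist":[0,0,0],"grip":151},{"slide":[0,0,8],"twist":[0,0,0],"grip":151},{"slide":[0,0,11],"twist":[0,0,0],"grip":151},{"slide":[-4,37.9,11],"twist":[0,0,89.7],"grip":64},{"slide":[-4,37.9,11],"twist":[0,0,89.7],"grip":64},{"slide":[-4,37.9,11],"twist":[0,0,89.7],"grip":64},{"slide":[-4,37.9,11],"twist":[0,0,89.7],"grip":64},{"slide":[-4,37.9,11],"twist":[0,0,89.7],"grip":64},{"slide":[-4,37.9,11],"twist":[0,0,89.7],"grip":64},{"slide":[-4,37.9,11],"twist":[0,0,89.7],"grip":64},{"slide":[-4,37.9,11],"twist":[0,0,89.7],"grip":64},{"slide":[-4,37.9,11],"twist":[0,0,89.7],"grip":64},{"slide":[-4,37.9,11],"twist":[0,0,89.7],"grip":64},{"slide":[-4,37.9,11],"twist":[0,0,89.7],"grip":64},{"slide":[-4,37.9,11],"twist":[0,0,89.7],"grip":64},{"slide":[-4,37.9,11],"twist":[0,0,89.7],"grip":64}])

```text
t: 21.78
tcp_pos: [0.5689, 0.3697, 0.1011]
tool_rot: [-0.0, 0.053, 0.999, 0.001]
force: [0.2, 0.4, 0.2]
width: 0.747
gripper_force: 0.0
```

```bash
python3 - <<'E'
from stamps import *
p=arm.grab_frame("side");stamps(p);s=arm.observe();print(2*np.degrees(np.arctan2(s["tool_rot"][2],s["tool_rot"][1])),s["tcp_pos"])
E
```

```text
stamp 120 [720.7 238.4] [52. 29.] long axis deg 22.5
stamp 372 [569.9 370.3] [26. 72.] long axis deg -8.2
stamp 373 [487.4 370.5] [71. 27.] long axis deg 15.2
173.987310303961 [0.56901288 0.36937471 0.10105285]
```

Request:
send_rows(increments=[{"slide":[0,0,-4],"twist":[0,0,0],"grip":64},{"slide":[0,0,-8],"twist":[0,0,0],"grip":64},{"slide":[0,0,-10.5],"twist":[0,0,0],"grip":64},{"slide":[0,0,-11.8],"twist":[0,0,0],"grip":64},{"slide":[0,0,-11.8],"twist":[0,0,0],"grip":255},{"slide":[0,0,-11.8],"twist":[0,0,0],"grip":255},{"slide":[0,0,-11.8],"twist":[0,0,0],"grip":255},{"slide":[0,0,-11.8],"twist":[0,0,0],"grip":255},{"slide":[0,0,-11.8],"twist":[0,0,0],"grip":255},{"slide":[0,0,-11.8],"twist":[0,0,0],"grip":255},{"slide":[0,0,-11.8],"twist":[0,0,0],"grip":255},{"slide":[0,0,-11.8],"twist":[0,0,0],"grip":255},{"slide":[0,0,-8],"twist":[0,0,0],"grip":255},{"slide":[0,0,-4],"twist":[0,0,0],"grip":255},{"slide":[0,0,0],"twist":[0,0,0],"grip":255}])

```text
t: 23.08
tcp_pos: [0.5679, 0.3682, 0.1008]
tool_rot: [-0.002, 0.057, 0.998, -0.0]
force: [0.8, 0.3, -0.5]
width: 0.294
gripper_force: 30.0
```

Request:
send_rows(increments=[{"slide":[-1,-37.3,0],"twist":[0,0,-90],"grip":255},{"slide":[-1,-37.3,0],"twist":[0,0,-90],"grip":255},{"slide":[-1,-37.3,0],"twist":[0,0,-90],"grip":255},{"slide":[-1,-37.3,0],"twist":[0,0,-90],"grip":255},{"slide":[-1,-37.3,0],"twist":[0,0,-90],"grip":255},{"slide":[-1,-37.3,0],"twist":[0,0,-90],"grip":255},{"slide":[-1,-37.3,0],"twist":[0,0,-90],"grip":255},{"slide":[-1,-37.3,0],"twist":[0,0,-90],"grip":255},{"slide":[-1,-37.3,0],"twist":[0,0,-90],"grip":255},{"slide":[-1,-37.3,0],"twist":[0,0,-90],"grip":255},{"slide":[-1,-37.3,0],"twist":[0,0,-90],"grip":255},{"slide":[-1,-37.3,0],"twist":[0,0,-90],"grip":255},{"slide":[-1,-37.3,0],"twist":[0,0,-90],"grip":255},{"slide":[-1,-37.3,0],"twist":[0,0,-90],"grip":255}])

```text
t: 24.25
tcp_pos: [0.5588, -0.0044, 0.1005]
tool_rot: [-0.0, 0.747, 0.665, 0.0]
force: [-0.5, 0.0, -1.9]
width: 0.293
gripper_force: 30.0
```

Request:
send_rows(increments=[{"slide":[-0.2,0,-4],"twist":[0,0,0],"grip":255},{"slide":[-0.2,0,-8],"twist":[0,0,0],"grip":255},{"slide":[-0.2,0,-10],"twist":[0,0,0],"grip":255},{"slide":[-0.2,0,-11],"twist":[0,0,0],"grip":255},{"slide":[-0.2,0,-11],"twist":[0,0,0],"grip":255},{"slide":[-0.2,0,-11],"twist":[0,0,0],"grip":155},{"slide":[-0.2,0,-11],"twist":[0,0,0],"grip":155},{"slide":[-0.2,0,-11],"twist":[0,0,0],"grip":155},{"slide":[-0.2,0,-11],"twist":[0,0,0],"grip":155},{"slide":[-0.2,0,-7],"twist":[0,0,0],"grip":155},{"slide":[-0.2,0,-3],"twist":[0,0,0],"grip":155},{"slide":[-0.2,0,0],"twist":[0,0,0],"grip":155}])

```text
t: 25.25
tcp_pos: [0.5577, -0.0042, 0.1032]
tool_rot: [0.001, 0.746, 0.666, 0.001]
force: [0.4, -0.4, -0.9]
width: 0.388
gripper_force: 0.0
```

```bash
python3 - <<'E'
from stamps import *
for n in("side","top"):
    p=arm.grab_frame(n);print(n);stamps(p)
    if n=="side":cv2.imwrite("pics/s3.png",cv2.resize(p["frame"][130:280,180:380],(800,600)))
s=arm.observe();print(2*np.degrees(np.arctan2(s["tool_rot"][2],s["tool_rot"][1])),s["tcp_pos"])
E
```

```text
side
stamp 119 [722.4 237.8] [52. 28.] long axis deg 20.7
stamp 369 [486.9 370.2] [72. 26.] long axis deg 16.9
top
stamp 62 [713.8 216.2] [28. 53.] long axis deg -58.6
stamp 290 [485.2 367.9] [72. 23.] long axis deg 15.8
83.54553383550518 [ 0.56176477 -0.00464816  0.10631033]
```

View pics/s3.png

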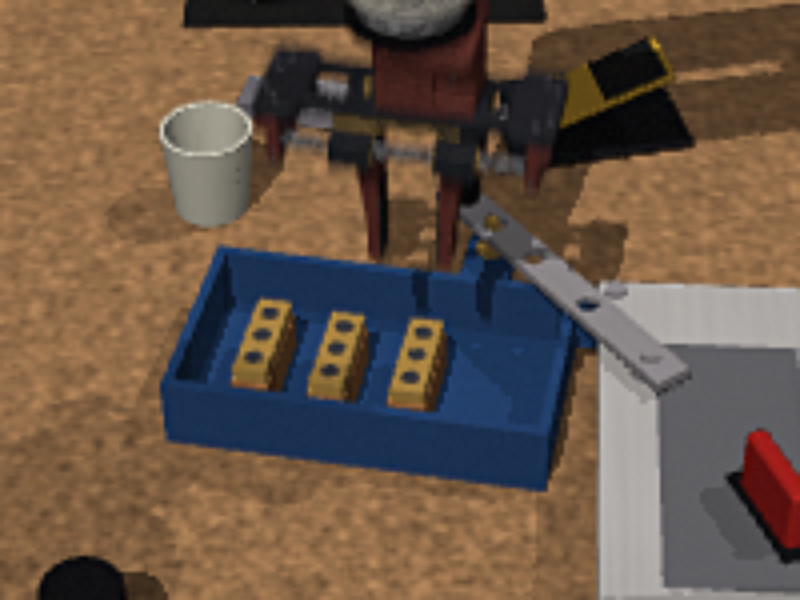

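Request:
send_rows(increments=[{"slide":[-7.2,37.4,0],"twist":[0,0,-67],"grip":64},{"slide":[-7.2,37.4,0],"twist":[0,0,-67],"grip":64},{"slide":[-7.2,37.4,0],"twist":[0,0,-67],"grip":64},{"slide":[-7.2,37.4,0],"twist":[0,0,-67],"grip":64},{"slide":[-7.2,37.4,0],"twist":[0,0,-67],"grip":64},{"slide":[-7.2,37.4,0],"twist":[0,0,-67],"grip":64},{"slide":[-7.2,37.4,0],"twist":[0,0,-67],"grip":64},{"slide":[-7.2,37.4,0],"twist":[0,0,-67],"grip":64},{"slide":[-7.2,37.4,0],"twist":[0,0,-67],"grip":64},{"slide":[-7.2,37.4,0],"twist":[0,0,-67],"grip":64},{"slide":[-7.2,37.4,-4],"twist":[0,0,-67],"grip":64},{"slide":[-7.2,37.4,-8],"twist":[0,0,-67],"grip":64},{"slide":[-7.2,37.4,-10.5],"twist":[0,0,-67],"grip":64},{"slide":[-7.2,37.4,-11.8],"twist":[0,0,-67],"grip":64},{"slide":[-7.2,37.4,-11.8],"twist":[0,0,-67],"grip":255},{"slide":[-7.2,37.4,-11.8],"twist":[0,0,-67],"grip":255},{"slide":[-7.2,37.4,-11.8],"twist":[0,0,-67],"grip":255},{"slide":[-7.2,37.4,-11.8],"twist":[0,0,-67],"grip":255},{"slide":[-7.2,37.4,-11.8],"twist":[0,0,-67],"grip":255},{"slide":[-7.2,37.4,-11.8],"twist":[0,0,-67],"grip":255}])

```text
t: 27.02
tcp_pos: [0.486, 0.3703, -0.0162]
tool_rot: [-0.0, 0.99, 0.144, 0.001]
force: [1.2, -2.3, 2.2]
width: 0.335
gripper_force: 1.7
```

Request:
send_rows(increments=[{"slide":[0,0,0],"twist":[0,0,0],"grip":255},{"slide":[0,0,0],"twist":[0,0,0],"grip":255},{"slide":[0,0,4],"twist":[0,0,0],"grip":255},{"slide":[0,0,8],"twist":[0,0,0],"grip":255},{"slide":[0,0,11.8],"twist":[0,0,0],"grip":255},{"slide":[2.1,-36.9,11.8],"twist":[0,0,67],"grip":255},{"slide":[2.1,-36.9,11.8],"twist":[0,0,67],"grip":255},{"slide":[2.1,-36.9,11.8],"twist":[0,0,67],"grip":255},{"slide":[2.1,-36.9,11.8],"twist":[0,0,67],"grip":255},{"slide":[2.1,-36.9,11.8],"twist":[0,0,67],"grip":255},{"slide":[2.1,-36.9,11.8],"twist":[0,0,67],"grip":255},{"slide":[2.1,-36.9,11.8],"twist":[0,0,67],"grip":255},{"slide":[2.1,-36.9,11.8],"twist":[0,0,67],"grip":255},{"slide":[2.1,-36.9,11.8],"twist":[0,0,67],"grip":255},{"slide":[2.1,-36.9,11.8],"twist":[0,0,67],"grip":255},{"slide":[2.1,-36.9,11.8],"twist":[0,0,67],"grip":255},{"slide":[2.1,-36.9,11.8],"twist":[0,0,67],"grip":255}])

```text
t: 28.43
tcp_pos: [0.506, -0.0002, 0.1006]
tool_rot: [-0.0, 0.747, 0.665, 0.001]
force: [1.0, 0.4, -3.1]
width: 0.292
gripper_force: 30.0
```

Request:
send_rows(increments=[{"slide":[0,0.4,-4],"twist":[0,0,0],"grip":255},{"slide":[0,0.4,-8],"twist":[0,0,0],"grip":255},{"slide":[0,0.4,-10],"twist":[0,0,0],"grip":255},{"slide":[0,0.4,-11],"twist":[0,0,0],"grip":255},{"slide":[0,0.4,-11],"twist":[0,0,0],"grip":255},{"slide":[0,0.4,-11],"twist":[0,0,0],"grip":155},{"slide":[0,0.4,-11],"twist":[0,0,0],"grip":155},{"slide":[0,0.4,-11],"twist":[0,0,0],"grip":155},{"slide":[0,0.4,-11],"twist":[0,0,0],"grip":155},{"slide":[0,0.4,-7],"twist":[0,0,0],"grip":155},{"slide":[0,0.4,-3],"twist":[0,0,0],"grip":155},{"slide":[0,0.4,2],"twist":[0,0,0],"grip":155},{"slide":[0,0.4,7],"twist":[0,0,0],"grip":100},{"slide":[0,0.4,7],"twist":[0,0,0],"grip":50},{"slide":[0,0.4,7],"twist":[0,0,0],"grip":0},{"slide":[0,0.4,7],"twist":[0,0,0],"grip":0},{"slide":[0,0.4,7],"twist":[0,0,0],"grip":0}])

```text
t: 29.85
tcp_pos: [0.5052, 0.005, 0.1699]
tool_rot: [-0.0, 0.746, 0.666, 0.0]
force: [0.0, 0.5, -0.1]
width: 0.734
gripper_force: 0.0
```

```bash
python3 - <<'E'
from stamps import *; from geo import *
q=np.load("tub.npy");kn=T(q,knob(1.658,-1.079))
for n in("side","top"):
    p=arm.grab_frame(n);print(n);stamps(p);P=cloud(p)
    k=(P[:,2]>.108)&(P[:,2]<.125)&(np.hypot(*(P[:,:2]-kn).T)<.03);print("knob top",kn,k.sum(),P[k].mean(0) if k.any() else 0)
    if n=="side":cv2.imwrite("pics/s4.png",cv2.resize(p["frame"][130:280,180:380],(800,600)))
    # stamps in tub
    L=P.copy();c,s_=np.cos(q[2]),np.sin(q[2]);L[:,:2]=(P[:,:2]-q[:2])@np.array([[c,-s_],[s_,c]])
    v,u=np.nonzero(p["z_map"]>0);m=np.zeros(p["z_map"].shape,np.uint8);k=(L[:,2]>.04)&(L[:,2]<.056)&(abs(L[:,0])<.115)&(abs(L[:,1])<.062);m[v[k],u[k]]=1
    nn,lab,a,_=cv2.connectedComponentsWithStats(m)
    for i in range(1,nn):
        if a[i,4]>80:print("in tub",a[i,4],L[(lab[v,u]==i)&k].mean(0).round(4))
s=arm.observe();print(2*np.degrees(np.arctan2(s["tool_rot"][2],s["tool_rot"][1])),s["tcp_pos"])
E
```

```text
side
stamp 112 [721.4 236.7] [51. 30.] long axis deg 21.7
knob top [ 0.53166954 -0.14016305] 32 [ 0.53189737 -0.13792594  0.11186017]
in tub 182 [0.0749 0.0126 0.046 ]
in tub 182 [0.0241 0.0173 0.046 ]
in tub 179 [-0.0281  0.0124  0.0459]
in tub 178 [-0.0797  0.0201  0.0462]
top
knob top [ 0.53166954 -0.14016305] 60 [ 0.52963552 -0.14233461  0.11225889]
83.50912094417127 [0.50458224 0.00505366 0.16896601]
```

View pics/s4.png

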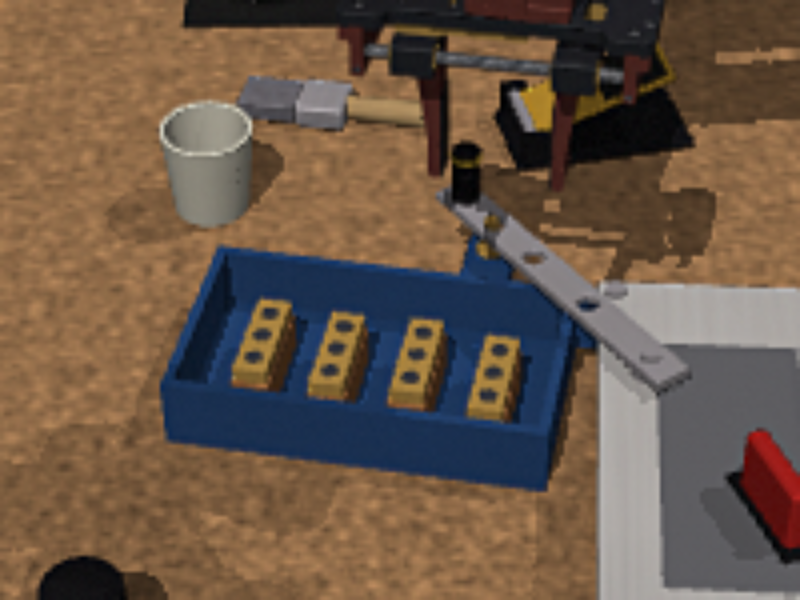

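Request:
send_rows(increments=[{"slide":[2.6,-14.5,0],"twist":[0,0,45.4],"grip":0},{"slide":[2.6,-14.5,0],"twist":[0,0,45.4],"grip":0},{"slide":[2.6,-14.5,0],"twist":[0,0,45.4],"grip":0},{"slide":[2.6,-14.5,0],"twist":[0,0,45.4],"grip":0},{"slide":[2.6,-14.5,0],"twist":[0,0,45.4],"grip":0},{"slide":[2.6,-14.5,0],"twist":[0,0,45.4],"grip":0},{"slide":[2.6,-14.5,0],"twist":[0,0,45.4],"grip":0},{"slide":[2.6,-14.5,0],"twist":[0,0,45.4],"grip":0},{"slide":[2.6,-14.5,0],"twist":[0,0,45.4],"grip":0}])

```text
t: 30.7
tcp_pos: [0.5312, -0.1399, 0.1691]
tool_rot: [-0.002, 0.432, 0.902, 0.0]
force: [-0.2, -0.7, -1.5]
width: 0.999
gripper_force: 0.0
```

```bash
python3 - <<'E'
from h import *; from plan import *
s=arm.observe();print(2*np.degrees(np.arctan2(s["tool_rot"][2],s["tool_rot"][1])),s["tcp_pos"])
q=np.load("tub.npy");W=(1.658,-1.079)
print(pose(q,*W,0)[0]);print(rows(q,[(*W,0),(*W,.1),(*W,.2),(*W,.3)]))
for r in rows(q,[(*W,.3)]+[(1.658*(1-f),-1.079*(1-f),.3) for f in np.linspace(.05,1,20)]):print(r)
print(pose(q,0,0,.3)[0]);print(rows(q,[(0,0,.3),(0,0,.2),(0,0,.1),(0,0,0)]))
E
```

```text
128.76631015320694 [ 0.53120921 -0.13985201  0.16913724]
[ 0.53166954 -0.14016305  0.05      ]
[([0.06, -0.07, 2.01], [-4.5, -3.6, 0.0]), ([-0.01, 0.02, 4.01], [-8.9, -7.2, 0.0]), ([-0.21, 0.26, 6.0], [-13.4, -10.8, 0.0])]
([0.2, -0.22, 0.0], [0.0, 0.0, -1.7])
([0.4, -0.48, 0.0], [0.0, 0.0, -3.3])
([0.6, -0.78, 0.0], [0.0, 0.0, -5.0])
([0.78, -1.13, 0.0], [0.0, 0.0, -6.6])
([0.95, -1.51, 0.0], [0.0, 0.0, -8.3])
([1.11, -1.94, 0.0], [0.0, 0.0, -10.0])
([1.24, -2.4, 0.0], [-0.0, 0.0, -11.6])
([1.35, -2.9, 0.0], [0.0, -0.0, -13.3])
([1.42, -3.44, 0.0], [0.0, 0.0, -14.9])
([1.46, -4.01, 0.0], [0.0, 0.0, -16.6])
([1.47, -4.61, 0.0], [0.0, 0.0, -18.2])
([1.44, -5.23, 0.0], [0.0, 0.0, -19.9])
([1.36, -5.88, 0.0], [0.0, 0.0, -21.6])
([1.24, -6.56, 0.0], [0.0, 0.0, -23.2])
([1.07, -7.25, 0.0], [0.0, 0.0, -24.9])
([0.85, -7.95, 0.0], [0.0, 0.0, -26.5])
([0.57, -8.66, 0.0], [0.0, 0.0, -28.2])
([0.25, -9.38, 0.0], [0.0, 0.0, -29.9])
([-0.14, -10.1, 0.0], [0.0, 0.0, -31.5])
([-0.57, -10.82, 0.0], [0.0, 0.0, -33.2])
[ 0.52384925 -0.24573666  0.10995265]
[([0.03, -0.31, -1.98], [5.7, 0.6, 0.0]), ([0.04, -0.42, -3.99], [11.4, 1.1, 0.0]), ([0.03, -0.33, -6.0], [17.1, 1.7, 0.0])]
```

Request:
send_rows(increments=[{"slide":[0.05,0,-4],"twist":[0,0,0],"grip":0},{"slide":[0.05,0,-8],"twist":[0,0,0],"grip":0},{"slide":[0.05,0,-10.5],"twist":[0,0,0],"grip":0},{"slide":[0.05,0,-11.9],"twist":[0,0,0],"grip":0},{"slide":[0.05,0,-11.9],"twist":[0,0,0],"grip":0},{"slide":[0.05,0,-11.9],"twist":[0,0,0],"grip":255},{"slide":[0.05,0,-11.9],"twist":[0,0,0],"grip":255},{"slide":[0.05,0,-11.9],"twist":[0,0,0],"grip":255},{"slide":[0.05,0,-11.9],"twist":[0,0,0],"grip":255},{"slide":[0.05,0,-11.9],"twist":[0,0,0],"grip":255},{"slide":[0.05,0,-11.9],"twist":[0,0,0],"grip":255},{"slide":[0.05,0,-11.9],"twist":[0,0,0],"grip":255},{"slide":[0.05,0,-11.9],"twist":[0,0,0],"grip":255},{"slide":[0.05,0,-11.9],"twist":[0,0,0],"grip":255},{"slide":[0.05,0,-11.9],"twist":[0,0,0],"grip":255},{"slide":[0.05,0,-11.9],"twist":[0,0,0],"grip":255},{"slide":[0.05,0,-11.9],"twist":[0,0,0],"grip":255},{"slide":[0.05,0,-11.9],"twist":[0,0,0],"grip":255},{"slide":[0.05,0,-11.9],"twist":[0,0,0],"grip":255}])

```text
t: 32.28
tcp_pos: [0.5326, -0.1401, 0.0516]
tool_rot: [-0.0, 0.431, 0.902, 0.0]
force: [0.4, 0.8, 0.2]
width: 0.222
gripper_force: 30.0
```

Request:
send_rows(increments=[{"slide":[0.03,-0.04,1],"twist":[-2.2,-1.8,0],"grip":255},{"slide":[0.06,-0.07,2],"twist":[-4.5,-3.6,0],"grip":255},{"slide":[0.03,-0.03,3],"twist":[-6.7,-5.4,0],"grip":255},{"slide":[-0.01,0.02,4],"twist":[-8.9,-7.2,0],"grip":255},{"slide":[-0.11,0.14,5],"twist":[-11.1,-9,0],"grip":255},{"slide":[-0.21,0.26,6],"twist":[-13.4,-10.8,0],"grip":255},{"slide":[-0.21,0.26,6],"twist":[-13.4,-10.8,0],"grip":255}])

```text
t: 32.87
tcp_pos: [0.5299, -0.1365, 0.1127]
tool_rot: [0.136, 0.425, 0.892, -0.064]
force: [-0.3, -0.1, -2.1]
width: 0.223
gripper_force: 30.0
```

Request:
send_rows(increments=[{"slide":[0.1,-0.11,0],"twist":[0,0,-0.8],"grip":255},{"slide":[0.2,-0.22,0],"twist":[0,0,-1.7],"grip":255},{"slide":[0.3,-0.35,0],"twist":[0,0,-2.5],"grip":255},{"slide":[0.4,-0.48,0],"twist":[0,0,-3.3],"grip":255},{"slide":[0.5,-0.63,0],"twist":[0,0,-4.1],"grip":255},{"slide":[0.6,-0.78,0],"twist":[0,0,-5],"grip":255},{"slide":[0.69,-0.95,0],"twist":[0,0,-5.8],"grip":255},{"slide":[0.78,-1.13,0],"twist":[0,0,-6.6],"grip":255},{"slide":[0.87,-1.32,0],"twist":[0,0,-7.5],"grip":255},{"slide":[0.95,-1.51,0],"twist":[0,0,-8.3],"grip":255},{"slide":[1.03,-1.72,0],"twist":[0,0,-9.1],"grip":255},{"slide":[1.11,-1.94,0],"twist":[0,0,-10],"grip":255},{"slide":[1.18,-2.17,0],"twist":[0,0,-10.8],"grip":255},{"slide":[1.24,-2.4,0],"twist":[0,0,-11.6],"grip":255},{"slide":[1.3,-2.65,0],"twist":[0,0,-12.5],"grip":255},{"slide":[1.35,-2.9,0],"twist":[0,0,-13.3],"grip":255},{"slide":[1.39,-3.17,0],"twist":[0,0,-14.1],"grip":255},{"slide":[1.42,-3.44,0],"twist":[0,0,-14.9],"grip":255},{"slide":[1.44,-3.72,0],"twist":[0,0,-15.8],"grip":255},{"slide":[1.46,-4.01,0],"twist":[0,0,-16.6],"grip":255}])

```text
t: 34.53
tcp_pos: [0.5454, -0.178, 0.1118]
tool_rot: [0.124, 0.551, 0.821, -0.083]
force: [0.4, 4.4, -3.1]
width: 0.218
gripper_force: 30.0
```

```bash
python3 - <<'E'
from h import *; from plan import *
q=np.load("tub.npy")
s=arm.observe();print(s["tcp_pos"],s["force"],s["width"],pose(q,.829,-.5395,.3)[0])
for r in rows(q,[(1.658*(1-f),-1.079*(1-f),.3) for f in np.linspace(.5,1,11)]):print(r)
for n in("side","top"):
    p=arm.grab_frame(n);P=cloud(p);h=T(q,handle(.829));k=(P[:,2]>.095)&(P[:,2]<.11)&(np.hypot(*(P[:,:2]-h).T)<.06)
    print("handle",P[k].mean(0),h,cv2.minAreaRect((P[k,:2]*1000).astype(np.float32)),"exp ang",np.degrees(.829+q[2])+24)
E
```

```text
[ 0.54539132 -0.17796641  0.11175395] [ 0.40347856  4.43922996 -3.14246849] 0.21845847219382963 [ 0.54423034 -0.17764162  0.10995265]
([0.01, -0.6, 0.0], [0.0, 0.0, -1.7])
([-0.03, -1.23, 0.0], [-0.0, 0.0, -3.3])
([-0.1, -1.88, 0.0], [0.0, 0.0, -5.0])
([-0.23, -2.55, 0.0], [0.0, 0.0, -6.6])
([-0.4, -3.24, 0.0], [-0.0, 0.0, -8.3])
([-0.62, -3.94, 0.0], [0.0, 0.0, -10.0])
([-0.89, -4.66, 0.0], [-0.0, -0.0, -11.6])
([-1.22, -5.37, 0.0], [0.0, 0.0, -13.3])
([-1.6, -6.09, 0.0], [-0.0, 0.0, -14.9])
([-2.04, -6.81, 0.0], [0.0, -0.0, -16.6])
handle [0.5189312 0.1406406 0.1021178] [0.51660444 0.13667378] ((519.24169921875, 139.17286682128906), (61.44841384887695, 14.179848670959473), 63.59449768066406) exp ang 65.29154349613631
handle [0.51940864 0.13227312 0.10258336] [0.51660444 0.13667378] ((519.9228515625, 132.801025390625), (58.96221160888672, 13.685221672058105), 64.15007781982422) exp ang 65.29154349613631
```

On track; close the rest of the way.

Request:
send_rows(increments=[{"slide":[0.01,-0.3,0],"twist":[0,0,-0.8],"grip":255},{"slide":[0.01,-0.6,0],"twist":[0,0,-1.7],"grip":255},{"slide":[-0.01,-0.91,0],"twist":[0,0,-2.5],"grip":255},{"slide":[-0.03,-1.23,0],"twist":[0,0,-3.3],"grip":255},{"slide":[-0.07,-1.55,0],"twist":[0,0,-4.1],"grip":255},{"slide":[-0.1,-1.88,0],"twist":[0,0,-5],"grip":255},{"slide":[-0.17,-2.21,0],"twist":[0,0,-5.8],"grip":255},{"slide":[-0.23,-2.55,0],"twist":[0,0,-6.6],"grip":255},{"slide":[-0.31,-2.89,0],"twist":[0,0,-7.5],"grip":255},{"slide":[-0.4,-3.24,0],"twist":[0,0,-8.3],"grip":255},{"slide":[-0.51,-3.59,0],"twist":[0,0,-9.1],"grip":255},{"slide":[-0.62,-3.94,0],"twist":[0,0,-10],"grip":255},{"slide":[-0.75,-4.3,0],"twist":[0,0,-10.8],"grip":255},{"slide":[-0.89,-4.66,0],"twist":[0,0,-11.6],"grip":255},{"slide":[-1.05,-5.01,0],"twist":[0,0,-12.4],"grip":255},{"slide":[-1.22,-5.37,0],"twist":[0,0,-13.3],"grip":255},{"slide":[-1.41,-5.73,0],"twist":[0,0,-14.1],"grip":255},{"slide":[-1.6,-6.09,0],"twist":[0,0,-14.9],"grip":255},{"slide":[-1.82,-6.45,0],"twist":[0,0,-15.8],"grip":255},{"slide":[-2.04,-6.81,0],"twist":[0,0,-16.6],"grip":255}])

```text
t: 36.3
tcp_pos: [0.5245, -0.2462, 0.1117]
tool_rot: [0.111, 0.664, 0.733, -0.1]
force: [1.2, 2.0, -2.1]
width: 0.218
gripper_force: 30.0
```

```bash
python3 - <<'E'
from h import *; from plan import *
q=np.load("tub.npy")
s=arm.observe();print(s["tcp_pos"],s["force"],s["width"],pose(q,0,0,.3)[0])
for n in("side","top"):
    p=arm.grab_frame(n);P=cloud(p);h=T(q,handle(0));k=(P[:,2]>.095)&(P[:,2]<.11)&(np.hypot(*(P[:,:2]-h).T)<.06)
    print("handle",k.sum(),P[k].mean(0),h,cv2.minAreaRect((P[k,:2]*1000).astype(np.float32)) if k.any() else 0,"exp ang",np.degrees(q[2])+24)
    for kk,r in(("hole_shut",.064),("hole_half",.122),("hole_wide",.166)):
        Y=pose(q,0,0,.3,r=r,h=-.003)[0]
        for o in arm.spot_point(p,kk)[:1]:print(n,kk,round(o["p"],2),world(p,*o["xy"],Y[2]).round(4),"exp",Y.round(4))
    if n=="side":cv2.imwrite("pics/c1.png",cv2.resize(p["frame"][130:280,230:430],(800,600)))
E
```

```text
[ 0.52454407 -0.24615624  0.11166215] [ 1.24122062  2.0031877  -2.13445369] 0.2175770549917662 [ 0.52384925 -0.24573666  0.10995265]
handle 125 [0.6357738  0.00554393 0.1010171 ] [0.6335863  0.00464704] ((635.5900268554688, 4.159704208374023), (58.43833541870117, 19.565757751464844), 14.79141616821289) exp ang 17.793342279791077
side hole_shut 0.71 [ 0.5112 -0.1223  0.085 ] exp [ 0.5103 -0.1118  0.085 ]
side hole_half 0.98 [ 0.5281 -0.1681  0.1022] exp [ 0.5159 -0.1669  0.1022]
side hole_wide 0.56 [ 0.5277 -0.2163  0.1152] exp [ 0.5201 -0.2087  0.1152]
handle 144 [ 6.33434044e-01 -8.20531892e-05  1.02195977e-01] [0.6335863  0.00464704] ((634.5855712890625, 0.004393577575683594), (59.209861755371094, 14.122001647949219), 17.521921157836914) exp ang 17.793342279791077
top hole_shut 0.55 [ 0.5152 -0.1094  0.085 ] exp [ 0.5103 -0.1118  0.085 ]
top hole_half 0.78 [ 0.5163 -0.1723  0.1022] exp [ 0.5159 -0.1669  0.1022]
top hole_wide 0.93 [ 0.515  -0.22    0.1152] exp [ 0.5201 -0.2087  0.1152]
```

View pics/c1.png

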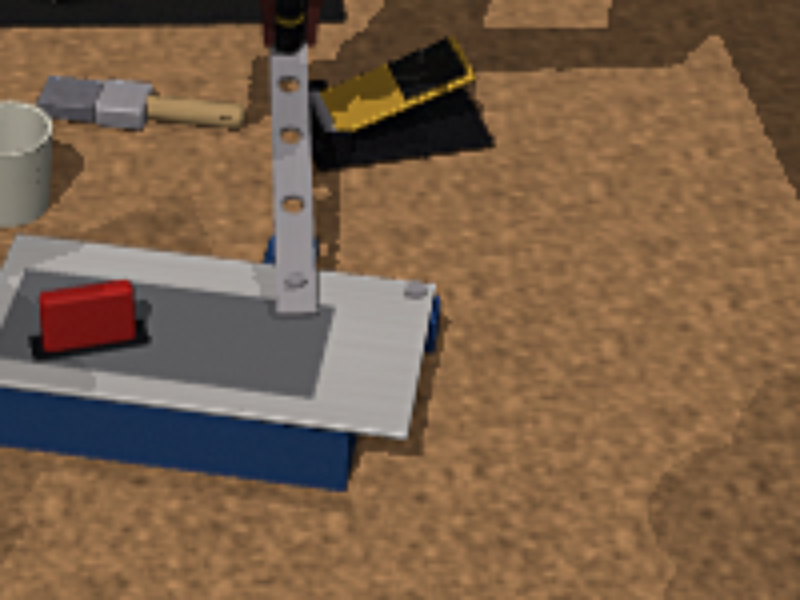

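Request:
send_rows(increments=[{"slide":[0,-0.15,-1],"twist":[2.9,0.3,0],"grip":255},{"slide":[0,-0.27,-2],"twist":[5.7,0.6,0],"grip":255},{"slide":[0,-0.33,-3],"twist":[8.6,0.8,0],"grip":255},{"slide":[0,-0.38,-4],"twist":[11.4,1.1,0],"grip":255},{"slide":[0,-0.37,-4.4],"twist":[12.5,1.2,0],"grip":255},{"slide":[0,-0.35,-4.8],"twist":[13.7,1.3,0],"grip":255},{"slide":[0,-0.33,-5.2],"twist":[14.8,1.5,0],"grip":255},{"slide":[0,-0.31,-5.6],"twist":[16,1.6,0],"grip":255},{"slide":[0,-0.3,-6],"twist":[17.1,1.7,0],"grip":255},{"slide":[0,-0.3,-6.1],"twist":[17.1,1.7,0],"grip":255},{"slide":[0,-0.3,-6.1],"twist":[17.1,1.7,0],"grip":255}])

```text
t: 37.62
tcp_pos: [0.5249, -0.2491, 0.0505]
tool_rot: [0.0, 0.671, 0.741, 0.0]
force: [1.3, -1.1, 1.6]
width: 0.217
gripper_force: 30.0
```

Request:
send_rows(increments=[{"slide":[0,0,0],"twist":[0,0,0],"grip":100},{"slide":[0,0,0],"twist":[0,0,0],"grip":100},{"slide":[0,0,0],"twist":[0,0,0],"grip":100},{"slide":[0,0,0],"twist":[0,0,0],"grip":100},{"slide":[0,0,0],"twist":[0,0,0],"grip":100},{"slide":[0,0,3],"twist":[0,0,0],"grip":100},{"slide":[0,0,7],"twist":[0,0,0],"grip":0},{"slide":[0,0,11],"twist":[0,0,0],"grip":0},{"slide":[0,0,14],"twist":[0,0,0],"grip":0},{"slide":[10.9,25.2,14],"twist":[0,0,-77.9],"grip":0},{"slide":[10.9,25.2,14],"twist":[0,0,-77.9],"grip":0},{"slide":[10.9,25.2,14],"twist":[0,0,-77.9],"grip":0},{"slide":[10.9,25.2,14],"twist":[0,0,-77.9],"grip":0},{"slide":[10.9,25.2,14],"twist":[0,0,-77.9],"grip":0},{"slide":[10.9,25.2,14],"twist":[0,0,-77.9],"grip":0},{"slide":[10.9,25.2,14],"twist":[0,0,-77.9],"grip":0},{"slide":[10.9,25.2,14],"twist":[0,0,-77.9],"grip":0},{"slide":[10.9,25.2,14],"twist":[0,0,-77.9],"grip":0},{"slide":[10.9,25.2,14],"twist":[0,0,-77.9],"grip":0},{"slide":[10.9,25.2,14],"twist":[0,0,-77.9],"grip":0}])

```text
t: 39.28
tcp_pos: [0.6334, 0.004, 0.1904]
tool_rot: [0.0, 0.986, 0.169, -0.0]
force: [-0.0, 0.1, -0.4]
width: 0.998
gripper_force: 0.0
```

```bash
python3 - <<'E'
from h import *; from plan import *
q=np.load("tub.npy");kn=T(q,knob(0,0));h=T(q,handle(0))
s=arm.observe();print(s["tcp_pos"],2*np.degrees(np.arctan2(s["tool_rot"][2],s["tool_rot"][1])))
for n in("side","top"):
    p=arm.grab_frame(n);P=cloud(p)
    k=(P[:,2]>.108)&(P[:,2]<.125)&(np.hypot(*(P[:,:2]-kn).T)<.03);print("knob top",kn,k.sum(),P[k].mean(0) if k.any() else 0)
    k=(P[:,2]>.095)&(P[:,2]<.11)&(np.hypot(*(P[:,:2]-h).T)<.06)
    print("handle",k.sum(),P[k].mean(0),h,cv2.minAreaRect((P[k,:2]*1000).astype(np.float32)) if k.any() else 0)
    if n=="side":cv2.imwrite("pics/c2.png",cv2.resize(p["frame"][130:280,230:430],(800,600)))
E
```

```text
[0.6333879  0.00396639 0.1903665 ] 19.490993935415823
knob top [ 0.52418203 -0.24903775] 28 [ 0.52328462 -0.24651727  0.11212857]
handle 124 [0.63501025 0.00889442 0.10138506] [0.6335863  0.00464704] ((634.93408203125, 7.739479064941406), (58.730316162109375, 17.798744201660156), 15.584212303161621)
knob top [ 0.52418203 -0.24903775] 64 [ 0.52106204 -0.25036178  0.11218607]
handle 147 [0.63184944 0.00375618 0.10228015] [0.6335863  0.00464704] ((632.76220703125, 3.956392288208008), (58.295005798339844, 14.04940414428711), 18.72254753112793)
```

View pics/c2.png

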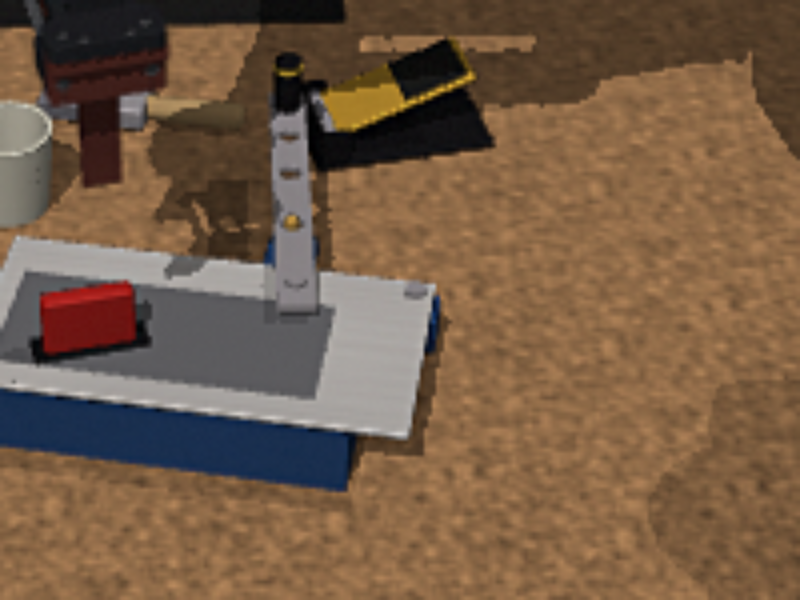

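Request:
send_rows(increments=[{"slide":[0,0,-4],"twist":[0,0,-1.2],"grip":100},{"slide":[0,0,-6],"twist":[0,0,-1.2],"grip":100},{"slide":[0,0,-9],"twist":[0,0,-1.2],"grip":100},{"slide":[0,0,-12],"twist":[0,0,-1.2],"grip":120},{"slide":[0,0,-14],"twist":[0,0,-1.2],"grip":139},{"slide":[0,0,-14.8],"twist":[0,0,-1.2],"grip":139},{"slide":[0,0,-14.8],"twist":[0,0,-1.2],"grip":139},{"slide":[0,0,-14.8],"twist":[0,0,-1.2],"grip":139},{"slide":[0,0,-14.8],"twist":[0,0,-1.2],"grip":139}])

```text
t: 40.13
tcp_pos: [0.6351, 0.0031, 0.0442]
tool_rot: [0.001, 0.987, 0.162, 0.001]
force: [-0.3, 0.7, 0.9]
width: 0.456
gripper_force: 0.0
```

Request:
send_rows(increments=[{"slide":[-0.06,0.19,0],"twist":[0,0,0],"grip":139},{"slide":[-0.12,0.38,0],"twist":[0,0,0],"grip":139},{"slide":[-0.18,0.57,0],"twist":[0,0,0],"grip":139},{"slide":[-0.24,0.76,0],"twist":[0,0,0],"grip":139},{"slide":[-0.31,0.95,0],"twist":[0,0,0],"grip":139},{"slide":[-0.34,1.05,0],"twist":[0,0,0],"grip":139},{"slide":[-0.37,1.14,0],"twist":[0,0,0],"grip":139},{"slide":[-0.4,1.24,0],"twist":[0,0,0],"grip":139},{"slide":[-0.4,1.24,0],"twist":[0,0,0],"grip":139}])

```text
t: 40.88
tcp_pos: [0.6296, 0.0158, 0.0425]
tool_rot: [0.0, 0.987, 0.161, 0.0]
force: [-0.7, 0.1, -0.8]
width: 0.456
gripper_force: 0.0
```

Request:
send_rows(increments=[{"slide":[-0.03,0.1,0],"twist":[0,0,0],"grip":139},{"slide":[-0.06,0.19,0],"twist":[0,0,0],"grip":139},{"slide":[-0.09,0.29,0],"twist":[0,0,0],"grip":139},{"slide":[-0.12,0.38,0],"twist":[0,0,0],"grip":139},{"slide":[-0.12,0.38,0],"twist":[0,0,0],"grip":139}])

```text
t: 41.3
tcp_pos: [0.6284, 0.0196, 0.0426]
tool_rot: [0.0, 0.987, 0.161, 0.0]
force: [-0.2, 0.2, -0.0]
width: 0.453
gripper_force: 0.0
```

Request:
send_rows(increments=[{"slide":[-0.03,0.1,0],"twist":[0,0,0],"grip":139},{"slide":[-0.06,0.19,0],"twist":[0,0,0],"grip":139},{"slide":[-0.06,0.19,0],"twist":[0,0,0],"grip":139},{"slide":[-0.06,0.19,0],"twist":[0,0,0],"grip":139}])

```text
t: 41.63
tcp_pos: [0.6278, 0.0215, 0.0426]
tool_rot: [0.0, 0.987, 0.161, 0.0]
force: [-0.8, -0.6, 0.7]
width: 0.456
gripper_force: 0.0
```

Request:
send_rows(increments=[{"slide":[-0.03,0.1,0],"twist":[0,0,0],"grip":139},{"slide":[-0.06,0.19,0],"twist":[0,0,0],"grip":139},{"slide":[-0.06,0.19,0],"twist":[0,0,0],"grip":139},{"slide":[-0.06,0.19,0],"twist":[0,0,0],"grip":139}])

```text
t: 41.97
tcp_pos: [0.6274, 0.0227, 0.0426]
tool_rot: [0.001, 0.987, 0.161, 0.0]
force: [1.2, -4.0, -0.6]
width: 0.456
gripper_force: 2.1
```

```bash
python3 - <<'E'
from h import *; from geo import *
q=np.load("tub.npy");h=T(q,handle(0))
s=arm.observe();print(s["tcp_pos"],s["force"],s["width"],s["gripper_force"])
for n in("side","top"):
    p=arm.grab_frame(n)
    v,u=np.nonzero(p["z_map"]>0);P=cloud(p);f=p["frame"][v,u].astype(int)
    red=(f[:,2]>110)&(f[:,1]<50)&(f[:,0]<50)&(P[:,2]>.06)&(P[:,2]<.11)&(np.hypot(*(P[:,:2]-h).T)<.07)
    print(n,red.sum(),P[red].mean(0) if red.any() else 0)
    if n=="side":
        uu,vv=map(int,pix(p,[.63,.01,.08]));cv2.imwrite("pics/h1.png",cv2.resize(p["frame"][vv-40:vv+35,uu-50:uu+50],(800,600),interpolation=cv2.INTER_NEAREST))
E
```

```text
[0.62744724 0.02271087 0.04263581] [ 1.24567751 -3.97891612 -0.6173572 ] 0.4561852791066213 2.0628364384174347
side 84 [0.65072873 0.02446394 0.08253597]
top 17 [0.61279139 0.00359982 0.10182952]
```

View pics/h1.png

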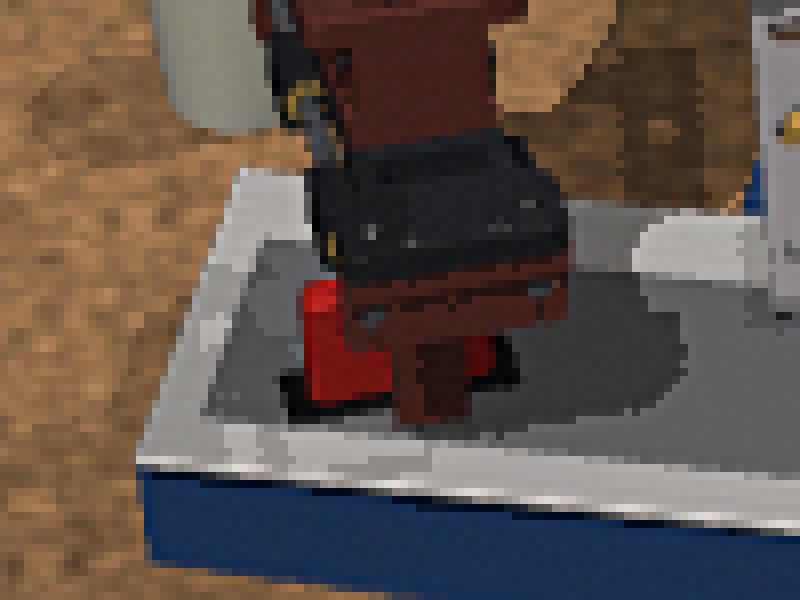

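Request:
send_rows(increments=[{"slide":[-0.01,0.02,0],"twist":[0,0,0],"grip":139},{"slide":[-0.01,0.03,0],"twist":[0,0,0],"grip":139},{"slide":[-0.01,0.04,0],"twist":[0,0,0],"grip":139},{"slide":[-0.01,0.04,0],"twist":[0,0,0],"grip":139},{"slide":[-0.01,0.04,0],"twist":[0,0,0],"grip":139}])

```text
t: 42.48
tcp_pos: [0.6273, 0.023, 0.0426]
tool_rot: [0.001, 0.987, 0.161, 0.0]
force: [0.8, -6.0, -1.1]
width: 0.456
gripper_force: 2.8
```

Request:
send_rows(increments=[{"slide":[-0.01,0.02,0],"twist":[0,0,0],"grip":139},{"slide":[-0.01,0.03,0],"twist":[0,0,0],"grip":139},{"slide":[-0.01,0.04,0],"twist":[0,0,0],"grip":139},{"slide":[-0.01,0.04,0],"twist":[0,0,0],"grip":139},{"slide":[-0.01,0.04,0],"twist":[0,0,0],"grip":139},{"slide":[-0.01,0.04,0],"twist":[0,0,0],"grip":139},{"slide":[-0.01,0.04,0],"twist":[0,0,0],"grip":139},{"slide":[-0.01,0.04,0],"twist":[0,0,0],"grip":139},{"slide":[-0.01,0.04,0],"twist":[0,0,0],"grip":139},{"slide":[-0.01,0.04,0],"twist":[0,0,0],"grip":139}])

```text
t: 43.32
tcp_pos: [0.6273, 0.0232, 0.0426]
tool_rot: [0.001, 0.987, 0.161, 0.0]
force: [1.6, -6.0, -2.5]
width: 0.454
gripper_force: 3.2
```

Request:
send_rows(increments=[{"slide":[-0.01,0.02,0],"twist":[0,0,0],"grip":139},{"slide":[-0.01,0.04,0],"twist":[0,0,0],"grip":139},{"slide":[-0.02,0.05,0],"twist":[0,0,0],"grip":139},{"slide":[-0.02,0.05,0],"twist":[0,0,0],"grip":139},{"slide":[-0.02,0.05,0],"twist":[0,0,0],"grip":139},{"slide":[-0.02,0.05,0],"twist":[0,0,0],"grip":139},{"slide":[-0.02,0.05,0],"twist":[0,0,0],"grip":139},{"slide":[-0.02,0.05,0],"twist":[0,0,0],"grip":139},{"slide":[-0.02,0.05,0],"twist":[0,0,0],"grip":139},{"slide":[-0.02,0.05,0],"twist":[0,0,0],"grip":139}])

```text
t: 44.15
tcp_pos: [0.6272, 0.0233, 0.0426]
tool_rot: [0.001, 0.987, 0.161, 0.0]
force: [1.1, -6.7, -1.1]
width: 0.454
gripper_force: 3.7
```

Request:
send_rows(increments=[{"slide":[-0.01,0.02,0],"twist":[0,0,0],"grip":139},{"slide":[-0.01,0.04,0],"twist":[0,0,0],"grip":139},{"slide":[-0.02,0.06,0],"twist":[0,0,0],"grip":139},{"slide":[-0.02,0.07,0],"twist":[0,0,0],"grip":139},{"slide":[-0.02,0.07,0],"twist":[0,0,0],"grip":139},{"slide":[-0.02,0.07,0],"twist":[0,0,0],"grip":139},{"slide":[-0.02,0.07,0],"twist":[0,0,0],"grip":139},{"slide":[-0.02,0.07,0],"twist":[0,0,0],"grip":139},{"slide":[-0.02,0.07,0],"twist":[0,0,0],"grip":139},{"slide":[-0.02,0.07,0],"twist":[0,0,0],"grip":139},{"slide":[-0.02,0.07,0],"twist":[0,0,0],"grip":139},{"slide":[-0.02,0.07,0],"twist":[0,0,0],"grip":139}])

```text
t: 45.15
tcp_pos: [0.6272, 0.0236, 0.0426]
tool_rot: [0.001, 0.987, 0.161, 0.0]
force: [1.7, -8.9, -2.2]
width: 0.455
gripper_force: 4.4
```

Request:
send_rows(increments=[{"slide":[0.1,-0.3,0],"twist":[0,0,0],"grip":139},{"slide":[0.2,-0.6,0],"twist":[0,0,0],"grip":139},{"slide":[0.4,-1.2,0],"twist":[0,0,0],"grip":139},{"slide":[0.6,-1.9,0],"twist":[0,0,0],"grip":139},{"slide":[0.6,-1.9,0],"twist":[0,0,0],"grip":139},{"slide":[0.6,-1.9,3],"twist":[0,0,0],"grip":139},{"slide":[0.6,-1.9,7],"twist":[0,0,0],"grip":139},{"slide":[0.6,-1.9,11],"twist":[0,0,0],"grip":139},{"slide":[0.6,-1.9,15],"twist":[0,0,0],"grip":255}])

```text
t: 45.9
tcp_pos: [0.6321, 0.0065, 0.194]
tool_rot: [-0.0, 0.987, 0.161, -0.0]
force: [0.7, -0.0, -0.9]
width: 0.415
gripper_force: 0.0
```

```bash
python3 - <<'E'
from h import *; from geo import *
q=np.load("tub.npy");kn=T(q,knob(0,0));h=T(q,handle(0))
s=arm.observe();print(s["tcp_pos"],s["force"],2*np.degrees(np.arctan2(s["tool_rot"][2],s["tool_rot"][1])))
for n in("side","top"):
    p=arm.grab_frame(n);v,u=np.nonzero(p["z_map"]>0);P=cloud(p);f=p["frame"][v,u].astype(int)
    k=(P[:,2]>.095)&(P[:,2]<.11)&(np.hypot(*(P[:,:2]-h).T)<.06)
    print("handle",k.sum(),P[k].mean(0),h)
    k=(P[:,2]>.108)&(P[:,2]<.125)&(np.hypot(*(P[:,:2]-kn).T)<.03);print("knob",P[k].mean(0),kn)
    near=(np.abs(P[:,0]-.43)<.1)&(np.abs(P[:,1]+.33)<.07)
    k=near&(P[:,2]>.04)&(P[:,2]<.075)&(f.max(1)<60)
    R=cv2.minAreaRect((P[k,:2]*1000).astype(np.float32));print(n,"pad",k.sum(),P[k].mean(0).round(4),R)
    for o in arm.spot_point(p,"pedal_pad"):print(o["p"],o["xy"],world(p,*o["xy"],.056))
E
```

```text
[0.63205146 0.00647883 0.19397543] [ 0.70542933 -0.00615996 -0.88164499] 18.560003521595142
handle 131 [0.63354272 0.01466071 0.10091787] [0.6335863  0.00464704]
knob [ 0.52859733 -0.24458458  0.11167642] [ 0.52418203 -0.24903775]
side pad 174 [ 0.4224 -0.3298  0.0547] ((422.3792724609375, -329.7713928222656), (50.859886169433594, 59.486995697021484), 18.072410583496094)
0.93 [332.3, 147.3] [ 0.43465808 -0.32521105  0.056     ]
handle 145 [0.62964782 0.00965663 0.10233188] [0.6335863  0.00464704]
knob [ 0.5258218  -0.24730683  0.11207405] [ 0.52418203 -0.24903775]
top pad 0 [nan nan nan] ((0.0, 0.0), (0.0, 0.0), 0.0)
0.76 [422.4, 282.4] [ 0.41264723 -0.34032695  0.056     ]
0.19 [359.7, 162.4] [ 0.71010958 -0.19825404  0.056     ]<stdin>:11: RuntimeWarning: Mean of empty slice.
  ret = um.true_divide(
```

Request:
send_rows(increments=[{"slide":[-21.1,-33.8,0],"twist":[0,0,0],"grip":255},{"slide":[-21.1,-33.8,0],"twist":[0,0,0],"grip":255},{"slide":[-21.1,-33.8,0],"twist":[0,0,0],"grip":255},{"slide":[-21.1,-33.8,0],"twist":[0,0,0],"grip":255},{"slide":[-21.1,-33.8,0],"twist":[0,0,0],"grip":255},{"slide":[-21.1,-33.8,0],"twist":[0,0,0],"grip":255},{"slide":[-21.1,-33.8,0],"twist":[0,0,0],"grip":255},{"slide":[-21.1,-33.8,0],"twist":[0,0,0],"grip":255},{"slide":[-21.1,-33.8,0],"twist":[0,0,0],"grip":255},{"slide":[-21.1,-33.8,0],"twist":[0,0,0],"grip":255},{"slide":[-21.1,-33.8,0],"twist":[0,0,0],"grip":255},{"slide":[-21.1,-33.8,-4],"twist":[0,0,0],"grip":255},{"slide":[-21.1,-33.8,-8],"twist":[0,0,0],"grip":255},{"slide":[-21.1,-33.8,-12],"twist":[0,0,0],"grip":255},{"slide":[-21.1,-33.8,-15],"twist":[0,0,0],"grip":255},{"slide":[-21.1,-33.8,-15.8],"twist":[0,0,0],"grip":255},{"slide":[-21.1,-33.8,-15.8],"twist":[0,0,0],"grip":255}])

```text
t: 47.52
tcp_pos: [0.4195, -0.3284, 0.0314]
tool_rot: [-0.003, 0.987, 0.162, -0.002]
force: [-0.0, 0.3, -0.9]
width: 0.004
gripper_force: 0.0
```

Request:
send_rows(increments=[{"slide":[0,0,-0.4],"twist":[0,0,0],"grip":255},{"slide":[0,0,-0.8],"twist":[0,0,0],"grip":255},{"slide":[-0.1,0,-1.2],"twist":[0,0,0],"grip":255},{"slide":[-0.2,-0.1,-1.6],"twist":[0,0,0],"grip":255},{"slide":[-0.3,-0.1,-2],"twist":[0,0,0],"grip":255},{"slide":[-0.4,-0.1,-2.4],"twist":[0,0,0],"grip":255},{"slide":[-0.4,-0.1,-2.4],"twist":[0,0,0],"grip":255}])

```text
t: 48.1
tcp_pos: [0.4186, -0.334, 0.0111]
tool_rot: [0.002, 0.987, 0.161, 0.001]
force: [2.1, -0.5, 5.7]
width: 0.004
gripper_force: 2.9
```

Request:
send_rows(increments=[{"slide":[0,0,-0.3],"twist":[0,0,0],"grip":255},{"slide":[0,0,-0.6],"twist":[0,0,0],"grip":255},{"slide":[-0.1,0,-0.8],"twist":[0,0,0],"grip":255},{"slide":[-0.1,0,-0.8],"twist":[0,0,0],"grip":255},{"slide":[-0.1,0,-0.8],"twist":[0,0,0],"grip":255}])

```text
t: 48.52
tcp_pos: [0.4174, -0.3344, 0.0036]
tool_rot: [0.002, 0.987, 0.161, 0.001]
force: [-1.5, -2.5, 7.9]
width: 0.005
gripper_force: 3.6
```

Request:
send_rows(increments=[{"slide":[0,0,-0.2],"twist":[0,0,0],"grip":255},{"slide":[0,0,-0.4],"twist":[0,0,0],"grip":255},{"slide":[0,0,-0.6],"twist":[0,0,0],"grip":255},{"slide":[0,0,-0.6],"twist":[0,0,0],"grip":255},{"slide":[0,0,-0.6],"twist":[0,0,0],"grip":255}])

```text
t: 48.93
tcp_pos: [0.4171, -0.3346, -0.0002]
tool_rot: [0.002, 0.987, 0.162, 0.001]
force: [-6.3, 0.9, 30.1]
width: 0.003
gripper_force: 15.2
```

Request:
send_rows(increments=[{"slide":[0,0,0.5],"twist":[0,0,0],"grip":255},{"slide":[0,0,1],"twist":[0,0,0],"grip":255},{"slide":[0,0,1.5],"twist":[0,0,0],"grip":255},{"slide":[0,0,2],"twist":[0,0,0],"grip":255},{"slide":[0,0,2.5],"twist":[0,0,0],"grip":255},{"slide":[0,0,3],"twist":[0,0,0],"grip":255},{"slide":[0,0,4],"twist":[0,0,0],"grip":255},{"slide":[0,0,8],"twist":[0,0,0],"grip":255},{"slide":[0,0,12],"twist":[0,0,0],"grip":255},{"slide":[0,0,16],"twist":[0,0,0],"grip":255},{"slide":[0,0,20],"twist":[0,0,0],"grip":255},{"slide":[0,0,20],"twist":[0,0,0],"grip":255},{"slide":[0,0,20],"twist":[0,0,0],"grip":255},{"slide":[0,0,20],"twist":[0,0,0],"grip":255}])

```text
t: 50.1
tcp_pos: [0.4154, -0.332, 0.1961]
tool_rot: [-0.0, 0.987, 0.161, -0.001]
force: [0.5, 0.8, -0.0]
width: 0.005
gripper_force: 0.0
```

```bash
python3 - <<'E'
from h import *; from geo import *
q=np.load("tub.npy");kn=T(q,knob(0,0));h=T(q,handle(0))
for n in("side","top"):
    p=arm.grab_frame(n);v,u=np.nonzero(p["z_map"]>0);P=cloud(p);f=p["frame"][v,u].astype(int)
    k=(P[:,2]>.095)&(P[:,2]<.11)&(np.hypot(*(P[:,:2]-h).T)<.06);print("handle",P[k].mean(0),h)
    k=(P[:,2]>.108)&(P[:,2]<.125)&(np.hypot(*(P[:,:2]-kn).T)<.03);print("knob",P[k].mean(0) if k.any() else 0,kn)
    k=(np.abs(P[:,0]-.43)<.1)&(np.abs(P[:,1]+.33)<.07)&(P[:,2]>.04)&(P[:,2]<.075)&(f.max(1)<60)
    print(n,"pad",k.sum(),P[k].mean(0).round(4) if k.any() else 0)
    if n=="side":cv2.imwrite("pics/fin.png",cv2.resize(p["frame"][120:345,180:480],(800,600)))
E
```

```text
handle [0.63357885 0.01501813 0.10134498] [0.6335863  0.00464704]
knob [ 0.52874178 -0.24366547  0.11224174] [ 0.52418203 -0.24903775]
side pad 162 [ 0.4224 -0.3295  0.0544]
handle [0.63053033 0.00991333 0.10248862] [0.6335863  0.00464704]
knob [ 0.52613022 -0.24775961  0.11164012] [ 0.52418203 -0.24903775]
top pad 265 [ 0.422  -0.3254  0.0538]
```

View pics/fin.png

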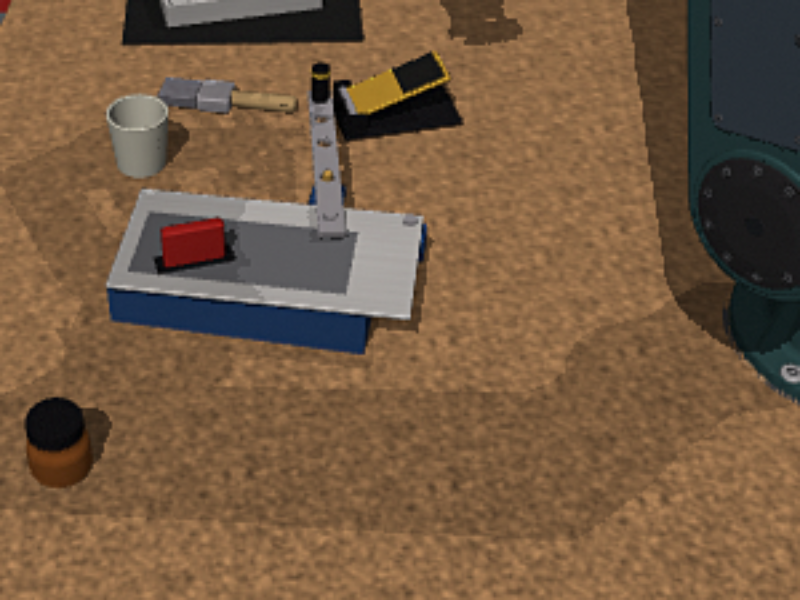

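```bash
python3 -c "
from workcell import arm;print(arm.hand_in())"
```

```text
the job is handed in; nothing more can be done
None
```

I handed the job in; `hand_in()` returned no verdict. The four stamps went down flat in the tub and the cover is pinned shut on the hole nearest the pivot. It bore a pull of about 9 N. The pedal went to its stop and sprang back up, and the jar, cup and brush were not touched.

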